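Load the stone drying box with the tray hook and set its dial

TASK

Put all the smooth stone samples from the bench into the drying box: pull its tray right out with the tray hook in the finger hole of the pull tab, and lay every sample on the tray floor, side by side; the two rough black pebbles stay where they are. Push the tray fully home again, also with the hook, because the tray is too hot to be slid by hand, and put the hook back in its cradle on the lid. Only when the tray is home, turn the dial until its pointer lines up with the brass set-marker, without shifting the marker.

Things in the scene. Friction and masses are not known exactly. Their poses are not given: they have to be found in the camera images.
- dryer: drying box fixed on the bench: grey metal, 250 deep (own x) x 250 wide (own y), top of its aluminium lid 120 above the bench, lid overhanging 3. Origin: centre of its underside, on the bench; z up. Its front, with the tray, faces its own -x. On the lid near the front: the dial (at own +y) and the hook's cradle (at own -y).
- tray: steel tray with a grey front panel (232 wide, 33 to 105 above the bench). Slides along the dryer's -x, 0 (home) to 170, friction 2 N, stays where left, hard stops. Origin and axes: the dryer's when home. Floor: own x -0.110 (panel) to +0.113, own y -0.108 to +0.108, upper face 40 above the bench; rim 14 high at sides and back. The box leaves 68 of height over the floor.
- tray_floor (a point): point on the upper face of the tray floor, at the tray's own x = 0, y = 0; axes as the tray's; moves with the tray.
- tray_hole (a point): centre of the round finger hole (diameter 26, vertical axis, open below) on the upper face, 68 above the bench, of the tray's level pull tab (6 thick, 66 wide, sticking out 47 from the panel). Hole centre 25 in front of the panel. In the dryer's frame its x is -0.141 when home, -0.141 - d with the tray out by d.
- tray_hook: loose tray hook, 120 g: wooden handle 90 long, 20 wide, 22 high, origin at the handle's centre, own x along the handle to the steel shank, own z up. The shank (diameter 9) goes 40 on past the handle, its end bent down into a vertical tip. At the start it lies in the cradle, axes parallel to the dryer's, tip to the rear.
- hook_tip (a point): lowest point of the hook's bent-down tip (diameter 9): at 85, 0, -46.5 mm in the hook's frame.
- cradle (a point): where the hook's origin is when it lies in its cradle; 172 above the bench, axes as the dryer's. Two steel saddles open at the top with flared lips: one 33 towards -x for the handle (25 wide inside, lips 12 above this point), one 63 towards +x for the shank (15 wide, lips 19 above). Between them the handle is free to grip; 48 of free height below this point.
- dial (a joint): angle of the dial in rad, 0 to 4.32, grows clockwise seen from above. Light (about 0.05 N m of friction), stays where it is left.
- dial_grip (a point): on the dial's vertical axis, 153 above the bench: where to pinch the dial's bar. Bar 50 long, 15 thick, top 163 above the bench, standing on a round black skirt of radius 31 whose top is 130 above the bench. The point's own x points along the bar to the pointer end.
- pointer (a point): tip of the dial's white pointer line, on the bar's line at the edge of the skirt, 34 from the axis; turns with the dial.
- marker (a joint): angle at which the brass set-marker stands on the scale round the dial, same zero and sense as dial: pointer and marker line up when the two are equal. Stiff; not to be moved.
- marker_tip (a point): inner tip of the brass set-marker (a 6 wide, 7 high tab on the scale, 36 to 48 from the dial's axis), given at 34 from the axis, where the pointer's tip meets it when they line up.
- sample_0: loose smooth stone sample, dark green with pale patches, 50 (own x) x 65 (own y) x 40 high, rounded; origin: centre of the underside. May be absent.
- sample_1: loose smooth stone sample, pink, 55 (own x) x 70 (own y) x 45 high, rounded; origin: centre of the underside. May be absent.
- sample_2: loose smooth stone sample, grey-green, 45 (own x) x 55 (own y) x 35 high, rounded; origin: centre of the underside. May be absent.
- sample_3: loose smooth stone sample, whitish, 40 (own x) x 60 (own y) x 32 high, rounded; origin: centre of the underside. May be absent.
- sill_pebble_0: rough black pebble, 35 x 52 x 34 high, not to be dried; origin: centre of the underside.
- sill_pebble_1: rough black pebble, 42 x 52 x 46 high, not to be dried; origin: centre of the underside.
Not all that is in view belongs to the job. What is shaped like the sample_3 but orange is not meant.

How it is judged:
By the outcome, as a careful person would: the job done as asked, in the order asked, and still so for the second after the job is handed in, with the robot touching nothing.
Of sample_0, sample_1, sample_2, sample_3 only 2 to 4 are there at a start; the rules pass over those that are not, and their reading is None.
At some moment in a run one of sample_0, sample_1, sample_2, sample_3 may be knocked a few centimetres aside while the robot is not near it.
It also fails if it takes over 210 s, if anything falls off the work surface, if the arm or the gripper's body presses on something with over 40 N, if the wrist force passes 120 N, or if a joint passes its speed limit or range.

ROBOT

A 6-joint arm with a two-finger parallel gripper is mounted at the origin on the work surface; the furniture and walls round the work are solid. World frame = base frame: x ahead of the robot, y to its left, z up, the work surface at z = 0. Lengths are in m, angles in rad, forces in N, time in s.
With the tool pointing down it reaches from about 0.25 to 0.8 m from the base axis. Payload 8.5 kg.
Tool frame: the origin (TCP) lies at the very end of the fingers, on their centre line; the grasp point (between the pads) lies 19 mm behind it; z points along the fingers, y is the line along which they close (so a half turn about z gives the same grasp; the last joint's range is limited). The gripper opens to 85 mm and grips with 20 to 120 N. Pads are 22 mm wide; open, the fingers measure 114 mm over their backs; the gripper's body (76 mm by 85 mm) begins 54 mm behind the grasp point. The pads swing forward as they close: fully open they stand 13 mm farther back than shut.
Start: joints at [-1.224, 0.238, -0.013, 1.319, 0, 1.571], TCP at [0.178, -0.494, 0.231] pointing down, gripper open.
Joint ranges: [-2.66, 2.66], [-1.03, 1.9], [-1.14, 1.46], [-1.82, 2.27], [-1.45, 1.34], [-3.14, 3.14]. Speed limits (rad/s): [2.22, 2.22, 2.79, 3.14, 3.14, 3.14].

INTERFACE

Orientations are given as a 3x3 rotation matrix whose columns are the frame's x, y, z axes.
In Python, from station import arm gives the robot as it stands.
- The arm moves only by the tool carry_out, never from a script. Its argument "deltas" is a list of rows, each an object with "twist": the turn, a rotation vector about the tool's x, y, z in units of 1.5 rad (1.0 is 1.5 rad), a list of three; "xyz": the shift along the tool's x, y, z in units of 0.12 m (1.0 is 0.12 m), a list of three; "grip": the gripper's target within -1 to 1 (fully open at 1, half-way at 0, shut at -1). A call has 1 to 8 rows; each row shifts and turns the commanded pose from where the row before left it, along the tool's axes as they then stand; what a row does not reach is not made up. A row lasts 1/8 s, in which the tool goes at most 62.5 mm and 10.7 degrees, less where a joint would pass 70% of its speed; a pose out of reach is approached as far as the arm can. A call with a number of a shift or a turn outside -1 to 1 is refused whole. A call with a gripper value outside its range is refused whole. The fingers move at their own pace and stop on an object; "grip_force" is the grip in N (left out, the last holds). Time passes only in rows, so rows that do not move let the fingers close. It gives the time, the measured TCP pose, the force, the opening and the grip force at its end, in the units of the state.
- arm.read_state(): the state, without advancing time (a new reading comes with each control period).
- arm.snapshot(name): name is "side" or "top"; returns a dict with "color" (384x512x3 uint8, red, green, blue), "K" (3x3 intrinsics, pixels), "eye" and "orientation" of the camera in the world. Camera axes: x right, y down, z forward; pixel columns grow to the right and rows downward; lengths in m; the calibration is good to about 2 mm. A picture is of the moment at which its call begins. There is no depth.
- arm.finish_job(): hands the job in; it is judged then, once.
The state is a dict: "clock": time; "q": joint angles; "joint_vel": joint speeds; "effort": joint torques, N m; "tool_pos": TCP position; "ee_rot": TCP orientation; "ft_force": force on the tool from outside, world axes, zero at the start; "torque": the same for the moment, N m; "width": finger opening in m; "grip_force": force on a finger pad.
Only numpy, scipy, OpenCV 4.12 (cv2) and the standard library are available. Lean on these libraries where they do the work, as an engineer would, in place of code of your own. Each camera call takes 0.05 s, during which the arm holds its last target. There are 200 camera calls.

## Working session

There is one attempt and no reset: what is moved stays moved. The work goes in short steps, Python scripts to look and compute and a tool call to move; the robot and the scene stay as the last step left them, time stands still between calls to the robot, and variables do not carry over. Pictures are saved under pics/ and viewed, at most 14 in all, crops included, and the job is handed in when it is done.

Besides the shell and the picture viewer there is one more tool, called after ">>>" as name(argument=value, ...) on one line, values as JSON. carry_out: Moves the arm, as the interface text tells. Its arguments: {"type":"object","properties":{"deltas":{"type":"array"},"grip_force":{"type":"number"}},"required":["deltas"]}

```bash
mkdir -p pics; ls; python3 - <<'E'
from station import arm
import cv2
for n in("top","side"):
    s=arm.snapshot(n); cv2.imwrite(f"pics/{n}0.png",cv2.resize(s["color"][:,:,::-1],(800,600),interpolation=cv2.INTER_CUBIC))
    print(n,s["K"],s["eye"],s["orientation"])
print(arm.read_state())
E
```

```text
pics
top [[489.20155515   0.         257.85616757]
 [  0.         489.20155515 192.3947944 ]
 [  0.           0.           1.        ]] [ 0.36836519 -0.1490478   1.3609522 ] [[-0.02082589 -0.99864266  0.04774017]
 [-0.99965804  0.02004422 -0.01679408]
 [ 0.01581437 -0.04807359 -0.9987186 ]]
side [[382.19181874   0.         250.73061001]
 [  0.         382.19181874 190.81118402]
 [  0.           0.           1.        ]] [ 0.15222564 -1.01559531  0.51349925] [[ 0.95281346 -0.0967742   0.28771735]
 [-0.30262315 -0.37709193  0.87534045]
 [ 0.02378552 -0.92110609 -0.38858438]]
{'clock': 0.1, 'q': array([-1.22400707e+00,  2.38736477e-01, -1.41689033e-02,  1.31922213e+00,
        3.31721169e-05,  1.57079317e+00]), 'joint_vel': array([-5.10648006e-04,  6.46981325e-04,  3.76302099e-03, -3.26861949e-06,
       -1.30767200e-03,  1.72244396e-04]), 'effort': array([ 1.82884751e-04, -5.39720356e+01,  3.47000134e+01,  1.33593366e-02,
        2.51063699e-05,  3.83872518e-06]), 'tool_pos': array([ 0.1783164 , -0.49338253,  0.2307341 ]), 'ee_rot': array([[ 9.40467767e-01,  3.39882629e-01, -4.21245668e-04],
       [ 3.39882888e-01, -9.40466919e-01,  1.26321227e-03],
       [ 3.31762914e-05, -1.33118462e-03, -9.99999113e-01]]), 'ft_force': array([-0.19043984, -1.02155795,  0.06250438]), 'torque': array([ 0.0376782 ,  0.00198461, -0.01080086]), 'grip_force': 0.0, 'width': 0.08526894273260688}
```

View pics/top0.png

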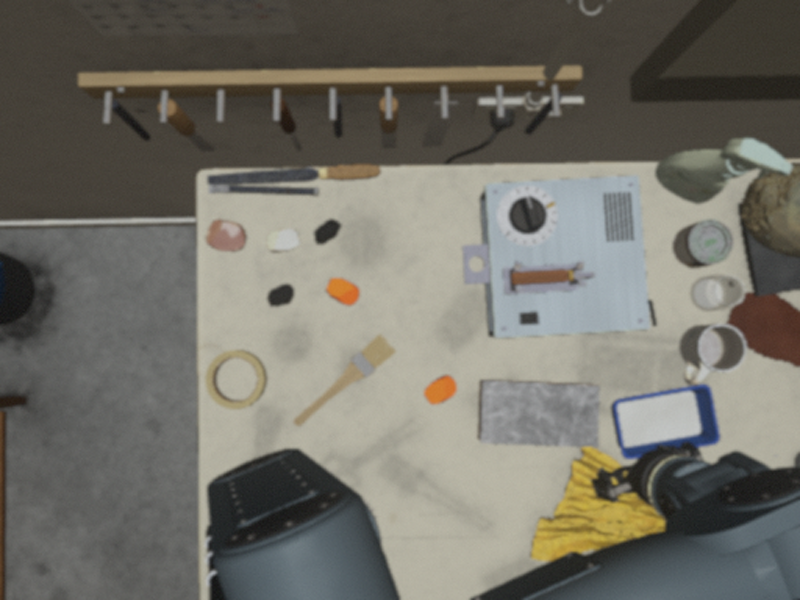

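View pics/side0.png

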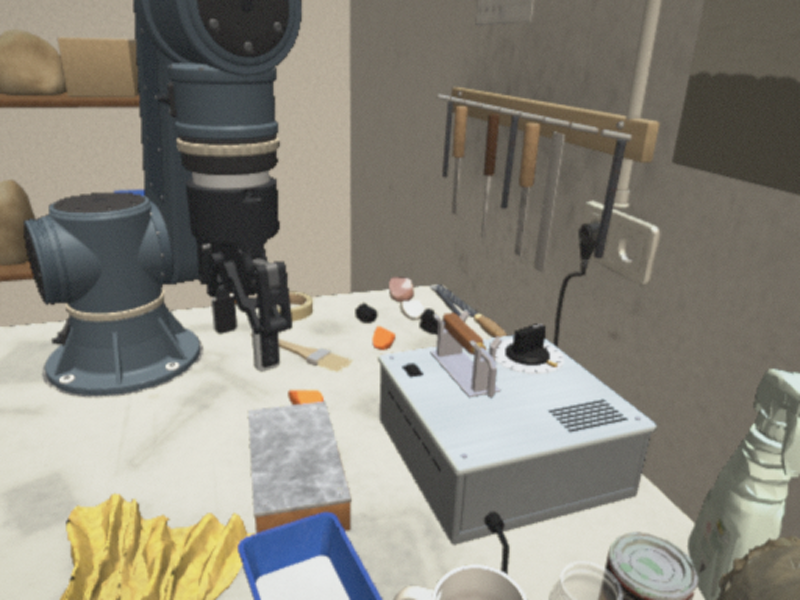

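Top view: dryer at (485–650, 178–336), front facing left (world +y). There is a pull tab at (475,264), the dial at (528,214) and the hook at (540,277). Samples are pink (227,235) and white (283,240), pebbles at (327,231) and (281,295), and orange decoys. Next I'll take closer crops.

```bash
cat > h.py <<'E'
import numpy as np, cv2
from station import arm
from scipy.spatial.transform import Rotation as R
def p2w(s,u,v,z):
    d=s["orientation"]@np.linalg.solve(s["K"],[u,v,1.]); e=s["eye"]
    return e+d*(z-e[2])/d[2]
def w2p(s,p):
    c=s["orientation"].T@(np.array(p)-s["eye"]); q=s["K"]@c; return q[:2]/q[2]
def crop(s,u0,v0,u1,v1,k,f):
    c=s["color"][v0:v1,u0:u1,::-1]
    cv2.imwrite(f,cv2.resize(c,None,fx=k,fy=k,interpolation=cv2.INTER_CUBIC))
def goto(p,yaw=None,Rt=None):
    """deltas (units) from measured pose to target TCP p; tool down with tool-y along yaw"""
    st=arm.read_state(); Rm=st["ee_rot"]
    if Rt is None:
        y=np.array([np.cos(yaw),np.sin(yaw),0]); z=np.array([0,0,-1.]); Rt=np.c_[np.cross(y,z),y,z]
        if Rt[:,0]@Rm[:,0]<0: Rt[:,:2]*=-1
    print("xyz units",np.round(Rm.T@(np.array(p)-st["tool_pos"])/.12,3),"twist units",np.round(R.from_matrix(Rm.T@Rt).as_rotvec()/1.5,3),
     "tooldelta after twist",np.round(Rt.T@(np.array(p)-st["tool_pos"])/.12,3))
E
python3 - <<'E'
from h import *
s=arm.snapshot("top")
crop(s,285,105,445,225,5,"pics/d1.png"); crop(s,125,105,285,225,5,"pics/s1.png")
E
```

```text
(no output)
```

View pics/d1.png

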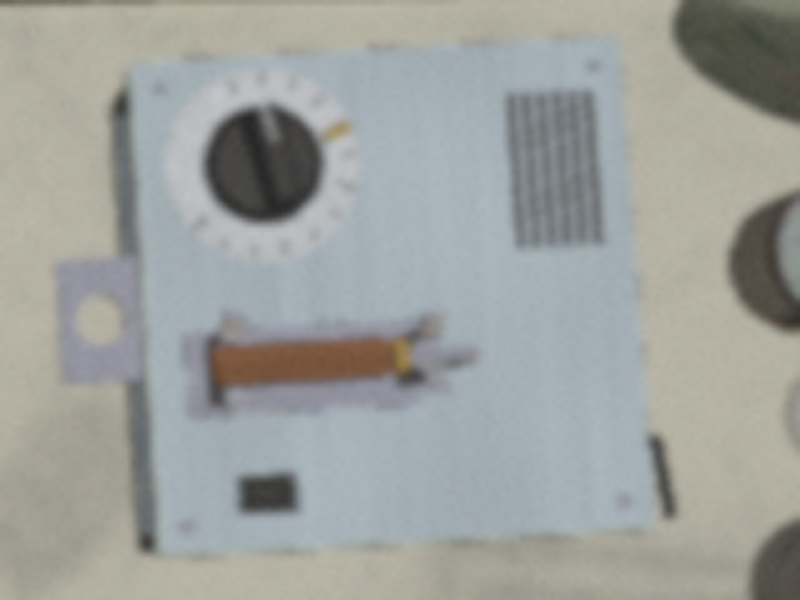

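View pics/s1.png

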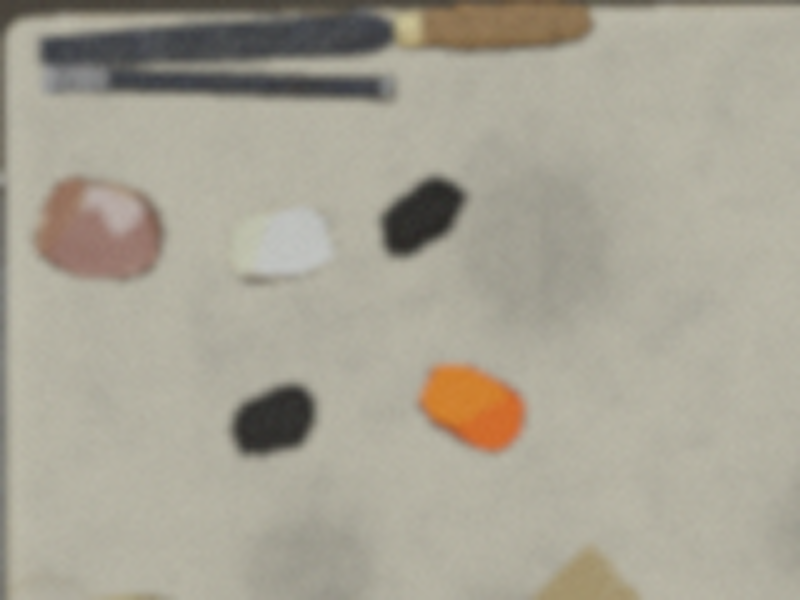

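Crop readings: lid corners (132,63), (622,37), (657,528), (158,552). Hole (100,320), dial (265,163), brass marker (337,131). Pink sample (100,228), white sample (282,243).

```bash
python3 - <<'E'
from h import *
s=arm.snapshot("top")
c=lambda x,y,z,u0=285:p2w(s,u0+(x+.5)/5-.5,105+(y+.5)/5-.5,z)
C=np.array([c(*p,.12) for p in((132,63),(622,37),(657,528),(158,552))])
print(C, C.mean(0))
ax=(C[1]+C[2]-C[0]-C[3])[:2]; ay=(C[0]+C[1]-C[2]-C[3])[:2]
print("yaw x",np.arctan2(ax[1],ax[0]),"y",np.arctan2(ay[1],ay[0]),np.linalg.norm(ax)/2,np.linalg.norm(ay)/2)
print("hole",c(100,320,.068),"dial",c(265,163,.130),"marker",c(337,131,.127))
print("hook handle ends",c(213,362,.183),c(395,355,.183),"tip end",c(475,353,.172))
for n,p,z in(("pink",(100,228),.022),("white",(282,243),.016),("peb",(423,216),.02),("peb",(273,420),.02),("orange",(473,408),.015)): print(n,c(*p,z,125))
# front face estimate
print("bottom front edges",c(148,545,0.0),c(115,105,0.))
E
```

```text
[[ 0.61787997 -0.31014871  0.12      ]
 [ 0.62692079 -0.56307441  0.12      ]
 [ 0.37417593 -0.57197171  0.12      ]
 [ 0.36726063 -0.31684736  0.12      ]] [ 0.49655933 -0.44051055  0.12      ]
yaw x -1.5394000780221613 y 0.030973535115572114 0.2541502810101158 0.2518028743020701
hole [ 0.49095092 -0.2962787   0.068     ] dial [ 0.56345858 -0.37519026  0.13      ] marker [ 0.57967633 -0.41300969  0.127     ]
hook handle ends [ 0.45859678 -0.33743861  0.183     ] [ 0.46026713 -0.42593361  0.183     ] tip end [ 0.46133943 -0.46783882  0.172     ]
pink [0.55440239 0.13653327 0.022     ]
white [0.5450531  0.03792716 0.016     ]
peb [ 0.55800889 -0.04024696  0.02      ]
peb [0.44719041 0.0435835  0.02      ]
orange [ 0.45191039 -0.06562073  0.015     ]
bottom front edges [ 0.37116319 -0.3275974   0.        ] [ 0.61838882 -0.31554168  0.        ]
```

```bash
python3 - <<'E'
from h import *
goto([.4595,-.3817,.25],.0314)
E
```

```text
xyz units [ 2.52  -0.08  -0.159] twist units [-0.001 -0.    -0.837] tooldelta after twist [ 0.858  2.371 -0.159]
```

>>> carry_out(deltas=[{"twist": [0,0,-0.12],"xyz": [0,0,-0.05],"grip": 1},{"twist": [0,0,-0.12],"xyz": [0,0,-0.05],"grip": 1},{"twist": [0,0,-0.12],"xyz": [0,0,-0.06],"grip": 1},{"twist": [0,0,-0.12],"xyz": [0,0,0],"grip": 1},{"twist": [0,0,-0.12],"xyz": [0,0,0],"grip": 1},{"twist": [0,0,-0.12],"xyz": [0,0,0],"grip": 1},{"twist": [0,0,-0.12],"xyz": [0,0,0],"grip": 1},{"twist": [0,0,0],"xyz": [0,0,0],"grip": 1}])

```text
clock: 1.2
tool_pos: [0.1784, -0.4936, 0.2503]
ee_rot: [[-0.035, 0.999, -0.0], [0.999, 0.035, 0.0], [0.0, -0.0, -1.0]]
ft_force: [-0.3, 0.7, -0.2]
width: 0.0853
grip_force: 0.0
```

>>> carry_out(deltas=[{"twist": [0,0,0],"xyz": [0.14,0.39,0],"grip": 1},{"twist": [0,0,0],"xyz": [0.14,0.39,0],"grip": 1},{"twist": [0,0,0],"xyz": [0.14,0.39,0],"grip": 1},{"twist": [0,0,0],"xyz": [0.14,0.39,0],"grip": 1},{"twist": [0,0,0],"xyz": [0.14,0.39,0],"grip": 1},{"twist": [0,0,0],"xyz": [0.15,0.41,0],"grip": 1},{"twist": [0,0,0],"xyz": [0,0,0],"grip": 1},{"twist": [0,0,0],"xyz": [0,0,0],"grip": 1}])

```text
clock: 2.2
tool_pos: [0.4576, -0.3814, 0.2502]
ee_rot: [[-0.034, 0.999, -0.001], [0.999, 0.034, 0.0], [0.0, -0.001, -1.0]]
ft_force: [-0.6, -0.3, -0.7]
width: 0.0849
grip_force: 0.0
```

```bash
python3 - <<'E'
from h import *
s=arm.snapshot("top")
cv2.imwrite("pics/top1.png",cv2.resize(s["color"][:,:,::-1],(800,600),interpolation=cv2.INTER_CUBIC))
print(arm.read_state()["tool_pos"])
print(arm.read_state()["q"])
goto([.4595,-.3817,.153],.0314)
E
```

```text
[ 0.45706507 -0.38175787  0.25034527]
[-6.95751890e-01  3.57727255e-01  2.05625924e-01  1.41940051e+00
 -2.11756266e-04  8.41485004e-01]
xyz units [-0.     0.021  0.811] twist units [-0.    -0.     0.001] tooldelta after twist [-0.     0.02   0.811]
```

View pics/top1.png

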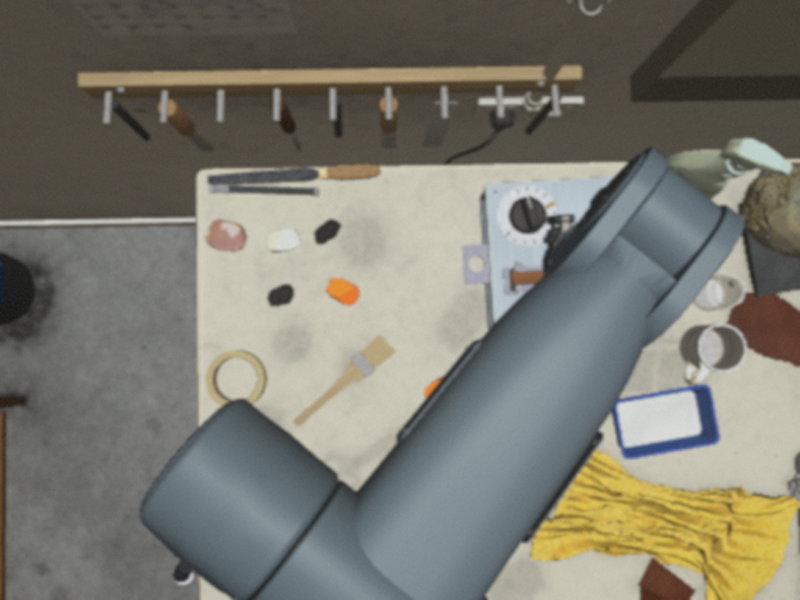

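No more samples are in view, so only the pink and white ones are present. The brown block by the gloves isn't one. Now I'll go down to the hook handle.

>>> carry_out(deltas=[{"twist": [0,0,0],"xyz": [0,0.01,0.2],"grip": 1},{"twist": [0,0,0],"xyz": [0,0,0.2],"grip": 1},{"twist": [0,0,0],"xyz": [0,0,0.2],"grip": 1},{"twist": [0,0,0],"xyz": [0,0,0.15],"grip": 1},{"twist": [0,0,0],"xyz": [0,0,0.06],"grip": 1},{"twist": [0,0,0],"xyz": [0,0,0],"grip": 1}])

```text
clock: 3.0
tool_pos: [0.4582, -0.3819, 0.1534]
ee_rot: [[-0.034, 0.999, -0.0], [0.999, 0.034, 0.0], [0.0, -0.0, -1.0]]
ft_force: [0.2, -0.4, 1.2]
width: 0.0854
grip_force: 0.0
```

>>> carry_out(deltas=[{"twist": [0,0,0],"xyz": [0,0,0],"grip": -0.1},{"twist": [0,0,0],"xyz": [0,0,0],"grip": -0.3},{"twist": [0,0,0],"xyz": [0,0,0],"grip": -0.5},{"twist": [0,0,0],"xyz": [0,0,0],"grip": -0.8},{"twist": [0,0,0],"xyz": [0,0,0],"grip": -0.8},{"twist": [0,0,0],"xyz": [0,0,0],"grip": -0.8},{"twist": [0,0,0],"xyz": [0,0,0],"grip": -0.8}], grip_force=60)

```text
clock: 3.88
tool_pos: [0.4592, -0.3816, 0.1537]
ee_rot: [[-0.036, 0.999, 0.001], [0.999, 0.036, -0.0], [-0.0, 0.001, -1.0]]
ft_force: [0.1, 0.7, 5.2]
width: 0.0192
grip_force: 58.9
```

>>> carry_out(deltas=[{"twist": [0,0,0],"xyz": [0,0,-0.1],"grip": -0.8},{"twist": [0,0,0],"xyz": [0,0,-0.2],"grip": -0.8},{"twist": [0,0,0],"xyz": [0,0,-0.25],"grip": -0.8},{"twist": [0,0,0],"xyz": [0,0,-0.2],"grip": -0.8},{"twist": [0,0,0],"xyz": [0,0,0],"grip": -0.8}])

```text
clock: 4.5
tool_pos: [0.4596, -0.3821, 0.2451]
ee_rot: [[-0.036, 0.999, 0.002], [0.999, 0.036, -0.002], [-0.002, 0.002, -1.0]]
ft_force: [-0.5, -0.2, -1.1]
width: 0.0192
grip_force: 58.5
```

>>> carry_out(deltas=[{"twist": [0,0,0],"xyz": [0.3,0,0],"grip": -0.8},{"twist": [0,0,0],"xyz": [0.4,0,0],"grip": -0.8},{"twist": [0,0,0],"xyz": [0.4,0.1,0],"grip": -0.8},{"twist": [0,0,0],"xyz": [0.3,0.2,0],"grip": -0.8},{"twist": [0,0,0],"xyz": [0,0,0.3],"grip": -0.8},{"twist": [0,0,0],"xyz": [0,0,0.4],"grip": -0.8},{"twist": [0,0,0],"xyz": [0,0,0.1],"grip": -0.8},{"twist": [0,0,0],"xyz": [0,0,0],"grip": -0.8}])

```text
clock: 5.5
tool_pos: [0.4884, -0.2123, 0.1469]
ee_rot: [[-0.036, 0.999, -0.002], [0.999, 0.036, 0.001], [0.001, -0.002, -1.0]]
ft_force: [0.1, -0.1, -1.1]
width: 0.0189
grip_force: 58.7
```

```bash
python3 - <<'E'
from h import *
st=arm.read_state();p=st["tool_pos"];print(p,st["ft_force"])
t=p+np.array([.0026,-.085,.019-.0465]); hole=[.4915,-.298,.068]
s=arm.snapshot("side"); print("pred tip",t,w2p(s,t),"hole",w2p(s,hole))
crop(s,215,170,335,260,6,"pics/a.png")
s2=arm.snapshot("top");print(w2p(s2,t),w2p(s2,hole))
E
```

```text
[ 0.48838712 -0.21225435  0.14687351] [ 0.13750158 -0.14785291 -1.06157917]
pred tip [ 0.49098712 -0.29725435  0.11937351] [292.45885767 216.61234044] hole [291.33973326 236.27253836]
[307.22083997 166.63268403] [305.2413947 168.3816287]
```

View pics/a.png

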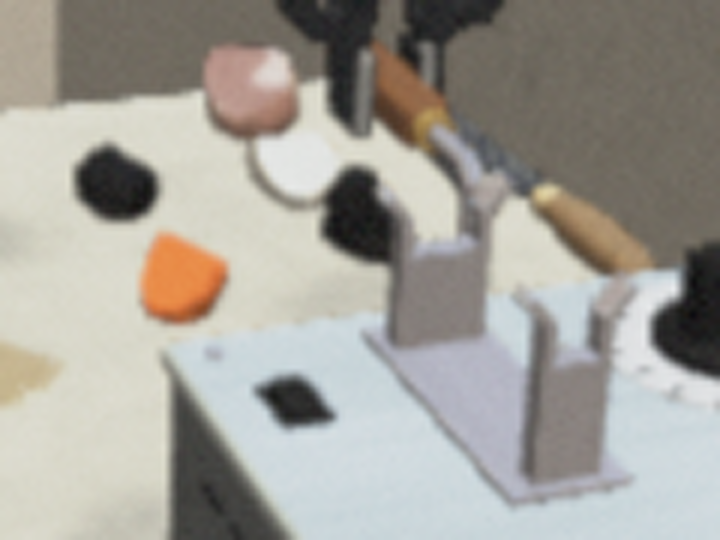

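>>> carry_out(deltas=[{"twist": [0,0,0],"xyz": [0,0,0.15],"grip": -0.8},{"twist": [0,0,0],"xyz": [0,0,0.15],"grip": -0.8},{"twist": [0,0,0],"xyz": [0,0,0.12],"grip": -0.8},{"twist": [0,0,0],"xyz": [0,0,0.04],"grip": -0.8},{"twist": [0,0,0],"xyz": [0,0,0.03],"grip": -0.8},{"twist": [0,0,0],"xyz": [0,0,0],"grip": -0.8}])

```text
clock: 6.35
tool_pos: [0.4891, -0.2124, 0.0888]
ee_rot: [[-0.036, 0.999, 0.0], [0.999, 0.036, -0.0], [-0.0, 0.0, -1.0]]
ft_force: [-0.4, 0.2, -1.5]
width: 0.0191
grip_force: 58.7
```

```bash
python3 - <<'E'
from h import *
s=arm.snapshot("side");crop(s,215,170,335,260,6,"pics/b.png")
s=arm.snapshot("top"); crop(s,265,115,365,190,8,"pics/bt.png")
E
```

```text
(no output)
```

View pics/bt.png

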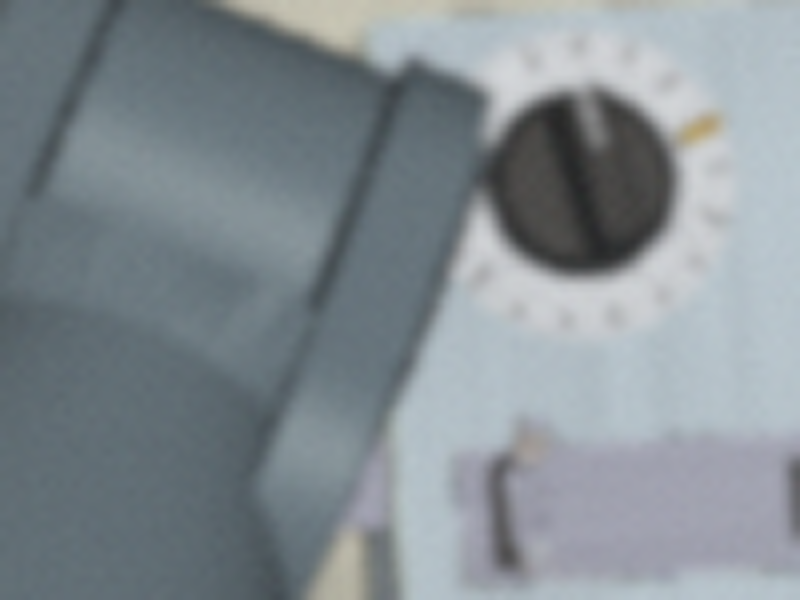

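>>> carry_out(deltas=[{"twist": [0,0,0],"xyz": [0,0,0.04],"grip": -0.8},{"twist": [0,0,0],"xyz": [0.05,0,0.02],"grip": -0.8},{"twist": [0,0,0],"xyz": [0.05,0,0],"grip": -0.8},{"twist": [0,0,0],"xyz": [0.1,0,0],"grip": -0.8},{"twist": [0,0,0],"xyz": [0.15,0,0],"grip": -0.8},{"twist": [0,0,0],"xyz": [0.15,0,0],"grip": -0.8},{"twist": [0,0,0],"xyz": [0.15,0,0],"grip": -0.8},{"twist": [0,0,0],"xyz": [0.15,0,0],"grip": -0.8}])

```text
clock: 7.45
tool_pos: [0.4853, -0.115, 0.0814]
ee_rot: [[-0.036, 0.999, -0.0], [0.999, 0.036, 0.0], [0.0, -0.0, -1.0]]
ft_force: [1.0, -2.7, -2.5]
width: 0.0188
grip_force: 58.7
```

>>> carry_out(deltas=[{"twist": [0,0,0],"xyz": [0.15,0,0],"grip": -0.8},{"twist": [0,0,0],"xyz": [0.15,0,0],"grip": -0.8},{"twist": [0,0,0],"xyz": [0.15,0,0],"grip": -0.8},{"twist": [0,0,0],"xyz": [0.1,0,0],"grip": -0.8},{"twist": [0,0,0],"xyz": [0.04,0,0],"grip": -0.8},{"twist": [0,0,0],"xyz": [0.02,0,0],"grip": -0.8},{"twist": [0,0,0],"xyz": [0,0,0],"grip": -0.8}])

```text
clock: 8.32
tool_pos: [0.4829, -0.0431, 0.0813]
ee_rot: [[-0.036, 0.999, 0.0], [0.999, 0.036, 0.001], [0.001, 0.0, -1.0]]
ft_force: [-0.6, 0.1, -2.1]
width: 0.0188
grip_force: 58.8
```

>>> carry_out(deltas=[{"twist": [0,0,0],"xyz": [0.03,0,0],"grip": -0.8},{"twist": [0,0,0],"xyz": [0.03,0,0],"grip": -0.8},{"twist": [0,0,0],"xyz": [0.02,0,0],"grip": -0.8},{"twist": [0,0,0],"xyz": [0,0,0],"grip": -0.8}])

```text
clock: 8.82
tool_pos: [0.4825, -0.0342, 0.0812]
ee_rot: [[-0.036, 0.999, 0.0], [0.999, 0.036, -0.002], [-0.002, -0.0, -1.0]]
ft_force: [0.8, -6.3, -3.3]
width: 0.0195
grip_force: 58.8
```

>>> carry_out(deltas=[{"twist": [0,0,0],"xyz": [-0.07,0,0],"grip": -0.8},{"twist": [0,0,0],"xyz": [0,0,-0.1],"grip": -0.8},{"twist": [0,0,0],"xyz": [0,0,-0.25],"grip": -0.8},{"twist": [0,0,0],"xyz": [0,0,-0.4],"grip": -0.8},{"twist": [0,0,0],"xyz": [0,0,-0.4],"grip": -0.8},{"twist": [0,0,0],"xyz": [0,0,-0.25],"grip": -0.8},{"twist": [0,0,0],"xyz": [0,0,0],"grip": -0.8}])

```text
clock: 9.7
tool_pos: [0.4839, -0.042, 0.2523]
ee_rot: [[-0.036, 0.999, 0.005], [0.999, 0.036, 0.0], [-0.0, 0.005, -1.0]]
ft_force: [-0.2, -0.0, -1.5]
width: 0.0188
grip_force: 59.3
```

```bash
python3 - <<'E'
from h import *
print(arm.read_state()["tool_pos"])
goto([.4592,-.3816,.2437],.035)
s=arm.snapshot("top"); cv2.imwrite("pics/top2.png",cv2.resize(s["color"][:,:,::-1],(800,600),interpolation=cv2.INTER_CUBIC))
E
```

```text
[ 0.48392532 -0.04204121  0.25230562]
xyz units [-2.82  -0.308  0.07 ] twist units [0.003 0.    0.001] tooldelta after twist [-2.821 -0.305  0.072]
```

View pics/top2.png

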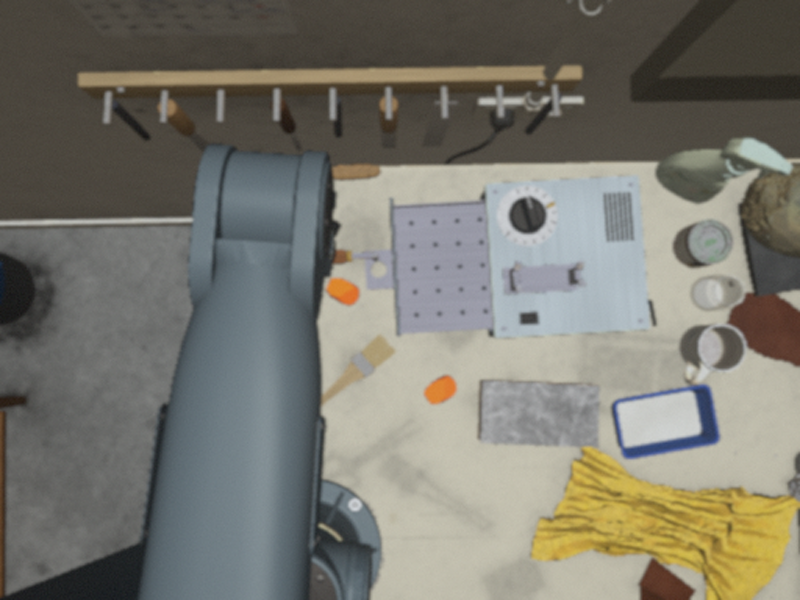

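Tray is out and its floor is exposed at (395–490, 203–333); the hook is free of the tab. I'll put the hook back in the cradle for now.

>>> carry_out(deltas=[{"twist": [0,0,0],"xyz": [-0.4,-0.05,0],"grip": -0.8},{"twist": [0,0,0],"xyz": [-0.45,-0.05,0],"grip": -0.8},{"twist": [0,0,0],"xyz": [-0.45,-0.05,0],"grip": -0.8},{"twist": [0,0,0],"xyz": [-0.45,-0.05,0],"grip": -0.8},{"twist": [0,0,0],"xyz": [-0.45,-0.05,0],"grip": -0.8},{"twist": [0,0,0],"xyz": [-0.4,-0.05,0],"grip": -0.8},{"twist": [0,0,0],"xyz": [-0.22,-0.01,0],"grip": -0.8},{"twist": [0,0,0],"xyz": [0,0,0],"grip": -0.8}])

```text
clock: 10.75
tool_pos: [0.4569, -0.3829, 0.2473]
ee_rot: [[-0.033, 0.999, -0.002], [0.999, 0.033, 0.002], [0.002, -0.002, -1.0]]
ft_force: [-0.0, 0.3, -1.4]
width: 0.0193
grip_force: 59.2
```

```bash
python3 - <<'E'
from h import *
print(arm.read_state()["tool_pos"])
goto([.4592,-.3816,.1550],.035)
E
```

```text
[ 0.45688999 -0.38286172  0.24729262]
xyz units [0.008 0.021 0.769] twist units [-0.001 -0.001 -0.001] tooldelta after twist [0.01  0.02  0.769]
```

>>> carry_out(deltas=[{"twist": [0,0,0],"xyz": [0.01,0.02,0],"grip": -0.8},{"twist": [0,0,0],"xyz": [0,0,0.15],"grip": -0.8},{"twist": [0,0,0],"xyz": [0,0,0.2],"grip": -0.8},{"twist": [0,0,0],"xyz": [0,0,0.15],"grip": -0.8},{"twist": [0,0,0],"xyz": [0,0,0.1],"grip": -0.8},{"twist": [0,0,0],"xyz": [0,0,0],"grip": -0.8}])

```text
clock: 11.5
tool_pos: [0.46, -0.3792, 0.1767]
ee_rot: [[-0.037, 0.999, -0.001], [0.999, 0.037, 0.001], [0.001, -0.001, -1.0]]
ft_force: [0.4, 0.6, -0.6]
width: 0.0194
grip_force: 59.2
```

>>> carry_out(deltas=[{"twist": [0,0,0],"xyz": [0,0,0.08],"grip": -0.8},{"twist": [0,0,0],"xyz": [0,0,0.06],"grip": -0.8},{"twist": [0,0,0],"xyz": [0,0,0.03],"grip": -0.8},{"twist": [0,0,0],"xyz": [0,0,0],"grip": -0.8}])

```text
clock: 12.0
tool_pos: [0.46, -0.3802, 0.1566]
ee_rot: [[-0.036, 0.999, -0.0], [0.999, 0.036, 0.0], [0.0, -0.0, -1.0]]
ft_force: [-0.1, -0.0, -1.3]
width: 0.0194
grip_force: 59.4
```

>>> carry_out(deltas=[{"twist": [0,0,0],"xyz": [-0.01,0,0.02],"grip": -0.8},{"twist": [0,0,0],"xyz": [0,0,0],"grip": -0.8},{"twist": [0,0,0],"xyz": [0,0,0],"grip": 0},{"twist": [0,0,0],"xyz": [0,0,0],"grip": 0.6},{"twist": [0,0,0],"xyz": [0,0,0],"grip": 1},{"twist": [0,0,0],"xyz": [0,0,0],"grip": 1},{"twist": [0,0,0],"xyz": [0,0,0],"grip": 1}])

```text
clock: 12.88
tool_pos: [0.4602, -0.3815, 0.1545]
ee_rot: [[-0.036, 0.999, 0.0], [0.999, 0.036, 0.0], [0.0, 0.0, -1.0]]
ft_force: [-0.5, 0.6, -0.3]
width: 0.0857
grip_force: 0.0
```

>>> carry_out(deltas=[{"twist": [0,0,0],"xyz": [0,0,-0.2],"grip": 1},{"twist": [0,0,0],"xyz": [0,0,-0.3],"grip": 1},{"twist": [0,0,0],"xyz": [0,0,-0.3],"grip": 1},{"twist": [0,0,0],"xyz": [0,0,0],"grip": 1}])

```text
clock: 13.38
tool_pos: [0.4612, -0.3823, 0.2534]
ee_rot: [[-0.036, 0.999, 0.004], [0.999, 0.036, -0.003], [-0.003, 0.004, -1.0]]
ft_force: [-0.0, 0.6, -0.5]
width: 0.0854
grip_force: 0.0
```

```bash
python3 - <<'E'
from h import *
print(arm.read_state()["tool_pos"])
s=arm.snapshot("top"); crop(s,120,130,220,205,8,"pics/st.png")
s=arm.snapshot("side");crop(s,215,170,335,260,6,"pics/c.png")
E
```

```text
[ 0.46122151 -0.38233405  0.25337628]
```

View pics/c.png

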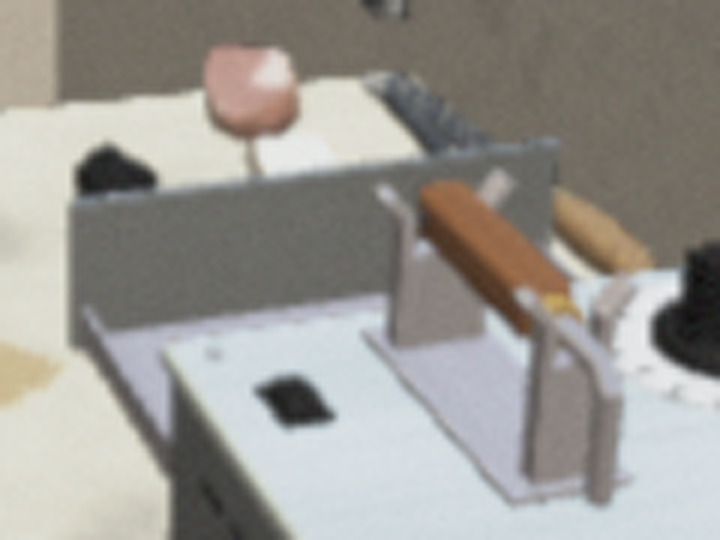

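View pics/st.png

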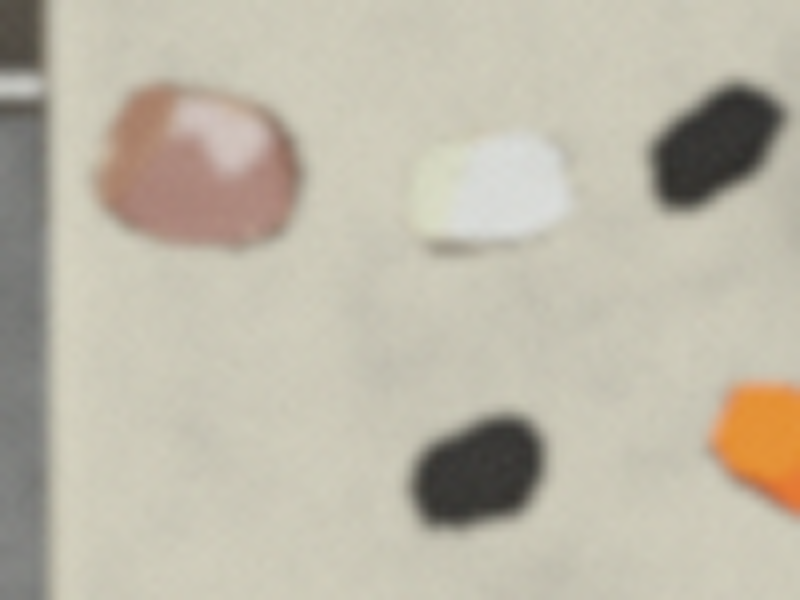

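Hook sits properly in both saddles. Pink is at crop (200,167), white at (492,190); I'll segment them for pose.

```bash
cat >> h.py <<'E'
def stone(kind):
    s=arm.snapshot("top"); im=s["color"].astype(int); r,g,b=im[...,0],im[...,1],im[...,2]
    h=dict(pink=.022,white=.016)[kind]
    m=((r-g>20)&(r-b>10)&(b>70)) if kind=="pink" else ((b>g-8)&(r>195)&(b>190)|((r>195)&(g>195)))
    m=m.astype(np.uint8); m[:,330:]=0; m[:130]=0; m[:, :126]=0; m[250:]=0
    m=cv2.morphologyEx(m,cv2.MORPH_CLOSE,np.ones((3,3)))
    n,l,st,c=cv2.connectedComponentsWithStats(m)
    for i in range(1,n):
        if st[i,4]<60: continue
        cs,_=cv2.findContours((l==i).astype(np.uint8),0,cv2.CHAIN_APPROX_NONE)
        w=np.array([p2w(s,*p[0],h)[:2] for p in cs[0]],np.float32)
        R_=cv2.minAreaRect(w*1000); print(kind,"area",st[i,4],"px",c[i].round(1),"w",p2w(s,*c[i],h).round(4),"rect",np.round(R_[0],1),np.round(R_[1],1),round(R_[2],1))
E
python3 - <<'E'
from h import *
stone("pink"); stone("white")
E
```

```text
pink area 314 px [143.4 151.8] w [0.5501 0.1398 0.022 ] rect [550.4 137.3] [66.2 48.1] 67.8
pink area 109 px [219.1 185.6] w [ 0.453  -0.0659  0.022 ] rect [452.6 -65.8] [61.3 40.4] 62.3
white area 9781 px [190.3 192.4] w [0.4364 0.0139 0.016 ] rect [444.  -35.6] [448.5 328.3] 89.0
white area 61 px [241.7 132.1] w [ 0.6006 -0.1303  0.016 ] rect [ 598.2 -127.1] [36.  16.7] 88.9
white area 162 px [322.8 141. ] w [ 0.5717 -0.3547  0.016 ] rect [ 570.1 -355.2] [67.2 27. ] 7.9
white area 387 px [151.3 240.6] w [0.3069 0.1219 0.016 ] rect [309.8 121.3] [62.6 51.7] 88.7
```

```bash
python3 - <<'E'
from h import *
s=arm.snapshot("top")
c=lambda x,y,z:p2w(s,120+(x+.5)/8-.5,130+(y+.5)/8-.5,z)
w=c(491,190,.016);p=c(198,164,.022);print(w,p)
goto([w[0],w[1],.15],.06)
E
```

```text
[0.54474468 0.03810315 0.016     ] [0.55479609 0.13731493 0.022     ]
xyz units [3.465 0.835 0.831] twist units [-0.001 -0.001 -0.016] tooldelta after twist [3.445 0.917 0.827]
```

>>> carry_out(deltas=[{"twist": [0,0,-0.016],"xyz": [0,0,0],"grip": 1},{"twist": [0,0,0],"xyz": [0.48,0.13,0],"grip": 1},{"twist": [0,0,0],"xyz": [0.5,0.13,0],"grip": 1},{"twist": [0,0,0],"xyz": [0.5,0.13,0],"grip": 1},{"twist": [0,0,0],"xyz": [0.5,0.13,0],"grip": 1},{"twist": [0,0,0],"xyz": [0.5,0.13,0],"grip": 1},{"twist": [0,0,0],"xyz": [0.5,0.13,0],"grip": 1},{"twist": [0,0,0],"xyz": [0.46,0.14,0],"grip": 1}])

```text
clock: 14.62
tool_pos: [0.5456, 0.0393, 0.2503]
ee_rot: [[-0.061, 0.998, -0.0], [0.998, 0.061, 0.0], [0.0, -0.0, -1.0]]
ft_force: [0.7, -0.3, 0.3]
width: 0.0853
grip_force: 0.0
```

>>> carry_out(deltas=[{"twist": [0,0,0],"xyz": [0,0,0.3],"grip": 1},{"twist": [0,0,0],"xyz": [0,0,0.4],"grip": 1},{"twist": [0,0,0],"xyz": [0,0,0.4],"grip": 1},{"twist": [0,0,0],"xyz": [0,0,0.3],"grip": 1},{"twist": [0,0,0],"xyz": [0,0,0],"grip": 1}])

```text
clock: 15.25
tool_pos: [0.5433, 0.0371, 0.08]
ee_rot: [[-0.061, 0.998, -0.006], [0.998, 0.061, -0.0], [0.0, -0.006, -1.0]]
ft_force: [-0.4, 0.4, 0.3]
width: 0.0855
grip_force: 0.0
```

```bash
python3 - <<'E'
from h import *
goto([.5447,.0381,.002],.06)
s=arm.snapshot("side"); 
a=s["color"][170:230,225:315,::-1]; cv2.imwrite("pics/w.png",cv2.resize(a,None,fx=8,fy=8,interpolation=cv2.INTER_CUBIC))
E
```

```text
xyz units [0.008 0.016 0.65 ] twist units [-0.004 -0.     0.001] tooldelta after twist [0.008 0.012 0.65 ]
```

View pics/w.png

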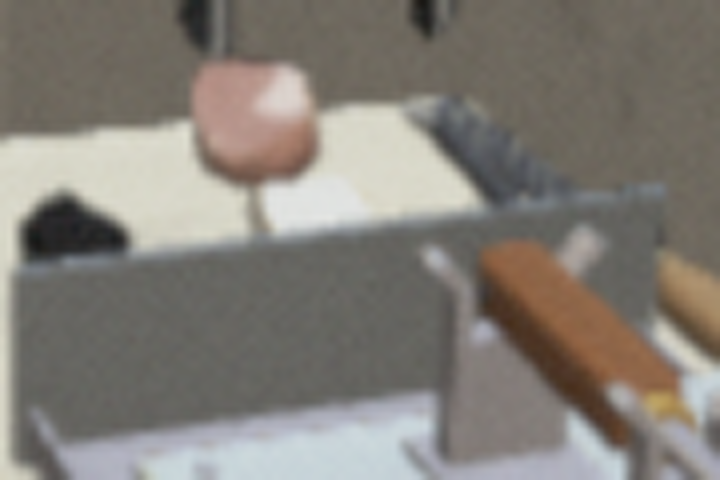

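Fingers (205,30) and (430,20) straddle the white stone (315,205) symmetrically. Descending and gripping.

>>> carry_out(deltas=[{"twist": [0,0,0],"xyz": [0.01,0.01,0.2],"grip": 1},{"twist": [0,0,0],"xyz": [0,0,0.2],"grip": 1},{"twist": [0,0,0],"xyz": [0,0,0.15],"grip": 1},{"twist": [0,0,0],"xyz": [0,0,0.08],"grip": 1},{"twist": [0,0,0],"xyz": [0,0,0.02],"grip": 1},{"twist": [0,0,0],"xyz": [0,0,0],"grip": 1}])

```text
clock: 16.05
tool_pos: [0.5474, 0.0385, 0.0054]
ee_rot: [[-0.06, 0.998, 0.001], [0.998, 0.06, 0.0], [0.0, 0.001, -1.0]]
ft_force: [0.1, 0.0, 0.4]
width: 0.0852
grip_force: 0.0
```

>>> carry_out(deltas=[{"twist": [0,0,0],"xyz": [0,0,0],"grip": 0.4},{"twist": [0,0,0],"xyz": [0,0,0],"grip": 0.2},{"twist": [0,0,0],"xyz": [0,0,0],"grip": 0},{"twist": [0,0,0],"xyz": [0,0,0],"grip": -0.2},{"twist": [0,0,0],"xyz": [0,0,0],"grip": -0.3},{"twist": [0,0,0],"xyz": [0,0,0],"grip": -0.4},{"twist": [0,0,0],"xyz": [0,0,0],"grip": -0.4}], grip_force=40)

```text
clock: 16.92
tool_pos: [0.5467, 0.0385, 0.005]
ee_rot: [[-0.06, 0.998, 0.0], [0.998, 0.06, 0.0], [0.0, 0.0, -1.0]]
ft_force: [-2.6, 0.1, 5.9]
width: 0.0372
grip_force: 39.8
```

>>> carry_out(deltas=[{"twist": [0,0,0],"xyz": [0,0,-0.1],"grip": -0.4},{"twist": [0,0,0],"xyz": [0,0,-0.25],"grip": -0.4},{"twist": [0,0,0],"xyz": [0,0,-0.35],"grip": -0.4},{"twist": [0,0,0],"xyz": [0,0,-0.4],"grip": -0.4},{"twist": [0,0,0],"xyz": [0,0,-0.35],"grip": -0.4},{"twist": [0,0,0],"xyz": [0,0,0],"grip": -0.4}])

```text
clock: 17.68
tool_pos: [0.5486, 0.0386, 0.1824]
ee_rot: [[-0.06, 0.998, 0.006], [0.998, 0.06, 0.001], [0.0, 0.006, -1.0]]
ft_force: [0.6, 0.9, -2.0]
width: 0.0374
grip_force: 40.6
```

```bash
python3 - <<'E'
from h import *
goto([.4453,-.2374,.12],.031)
E
```

```text
xyz units [-2.244 -1.001  0.513] twist units [ 0.004 -0.     0.019] tooldelta after twist [-2.272 -0.932  0.52 ]
```

>>> carry_out(deltas=[{"twist": [0,0,0.02],"xyz": [0,0,0],"grip": -0.4},{"twist": [0,0,0],"xyz": [-0.37,-0.15,0],"grip": -0.4},{"twist": [0,0,0],"xyz": [-0.4,-0.16,0],"grip": -0.4},{"twist": [0,0,0],"xyz": [-0.4,-0.16,0],"grip": -0.4},{"twist": [0,0,0],"xyz": [-0.4,-0.16,0],"grip": -0.4},{"twist": [0,0,0],"xyz": [-0.4,-0.16,0],"grip": -0.4},{"twist": [0,0,0],"xyz": [-0.3,-0.14,0],"grip": -0.4},{"twist": [0,0,0],"xyz": [0,0,0],"grip": -0.4}])

```text
clock: 18.68
tool_pos: [0.4415, -0.2389, 0.1769]
ee_rot: [[-0.025, 1.0, -0.003], [1.0, 0.025, 0.001], [0.001, -0.003, -1.0]]
ft_force: [-0.2, 0.9, -0.0]
width: 0.0372
grip_force: 40.6
```

>>> carry_out(deltas=[{"twist": [0,0,0],"xyz": [0,0,0.2],"grip": -0.4},{"twist": [0,0,0],"xyz": [0,0,0.3],"grip": -0.4},{"twist": [0,0,0],"xyz": [0,0,0.3],"grip": -0.4},{"twist": [0,0,0],"xyz": [0,0,0.16],"grip": -0.4},{"twist": [0,0,0],"xyz": [0,0,0.08],"grip": -0.4},{"twist": [0,0,0],"xyz": [0,0,0],"grip": -0.4}])

```text
clock: 19.42
tool_pos: [0.443, -0.2365, 0.053]
ee_rot: [[-0.03, 1.0, -0.002], [1.0, 0.03, 0.001], [0.001, -0.002, -1.0]]
ft_force: [-1.2, -1.0, -1.0]
width: 0.0374
grip_force: 40.6
```

>>> carry_out(deltas=[{"twist": [0,0,0],"xyz": [0,0,0.03],"grip": -0.4},{"twist": [0,0,0],"xyz": [0,0,0.03],"grip": -0.4},{"twist": [0,0,0],"xyz": [0,0,0],"grip": -0.4},{"twist": [0,0,0],"xyz": [0,0,0],"grip": 0.1},{"twist": [0,0,0],"xyz": [0,0,0],"grip": 0.4},{"twist": [0,0,0],"xyz": [0,0,0],"grip": 0.5},{"twist": [0,0,0],"xyz": [0,0,0],"grip": 0.5}])

```text
clock: 20.3
tool_pos: [0.4434, -0.2372, 0.0466]
ee_rot: [[-0.03, 1.0, 0.0], [1.0, 0.03, -0.0], [-0.0, 0.0, -1.0]]
ft_force: [-0.5, 0.0, -0.0]
width: 0.0642
grip_force: 0.0
```

>>> carry_out(deltas=[{"twist": [0,0,0],"xyz": [0,0,-0.15],"grip": 0.5},{"twist": [0,0,0],"xyz": [0,0,-0.3],"grip": 0.5},{"twist": [0,0,0],"xyz": [0,0,-0.4],"grip": 0.5},{"twist": [0,0,0],"xyz": [0,0,-0.3],"grip": 1},{"twist": [0,0,0],"xyz": [0,0,0],"grip": 1}])

```text
clock: 20.92
tool_pos: [0.4448, -0.2379, 0.1872]
ee_rot: [[-0.03, 1.0, 0.005], [1.0, 0.03, -0.002], [-0.003, 0.005, -1.0]]
ft_force: [-0.2, -0.6, -0.6]
width: 0.0852
grip_force: 0.0
```

```bash
python3 - <<'E'
from h import *
s=arm.snapshot("top")
def mid(u0,v0,u1,v1,h,f): # find non-pink etc within window by colour
    im=s["color"][v0:v1,u0:u1].astype(int); m=f(im[...,0],im[...,1],im[...,2]); ys,xs=np.nonzero(m)
    print(len(xs), u0+xs.min(),u0+xs.max(),v0+ys.min(),v0+ys.max(), p2w(s,u0+(xs.min()+xs.max())/2,v0+(ys.min()+ys.max())/2,h))
mid(128,130,165,170,.022,lambda r,g,b:(r-g>12))
goto([.5548,.1373,.16],-.15)
E
```

```text
415 132 157 140 160 [0.5549588  0.13680107 0.022     ]
xyz units [3.094 1.017 0.211] twist units [0.001 0.001 0.12 ] tooldelta after twist [3.226 0.447 0.212]
```

>>> carry_out(deltas=[{"twist": [0,0,0.12],"xyz": [0,0,0],"grip": 1},{"twist": [0,0,0],"xyz": [0.42,0.06,0],"grip": 1},{"twist": [0,0,0],"xyz": [0.48,0.065,0],"grip": 1},{"twist": [0,0,0],"xyz": [0.48,0.065,0],"grip": 1},{"twist": [0,0,0],"xyz": [0.48,0.065,0],"grip": 1},{"twist": [0,0,0],"xyz": [0.48,0.065,0],"grip": 1},{"twist": [0,0,0],"xyz": [0.48,0.065,0],"grip": 1},{"twist": [0,0,0],"xyz": [0.4,0.06,0],"grip": 1}])

```text
clock: 21.98
tool_pos: [0.5535, 0.139, 0.1828]
ee_rot: [[0.149, 0.989, -0.002], [0.989, -0.149, -0.0], [-0.001, -0.002, -1.0]]
ft_force: [0.0, -0.5, 0.4]
width: 0.0853
grip_force: 0.0
```

>>> carry_out(deltas=[{"twist": [0,0,0],"xyz": [0,0,0.2],"grip": 1},{"twist": [0,0,0],"xyz": [0,0,0.3],"grip": 1},{"twist": [0,0,0],"xyz": [0,0,0.3],"grip": 1},{"twist": [0,0,0],"xyz": [0,0,0],"grip": 1},{"twist": [0,0,0],"xyz": [0,0,0],"grip": 1}])

```text
clock: 22.6
tool_pos: [0.5541, 0.1369, 0.0889]
ee_rot: [[0.15, 0.989, -0.0], [0.989, -0.15, 0.0], [0.0, -0.0, -1.0]]
ft_force: [0.0, -0.3, 0.4]
width: 0.0853
grip_force: 0.0
```

```bash
python3 - <<'E'
from h import *
goto([.555,.137,.006],-.15)
E
```

```text
xyz units [0.002 0.008 0.691] twist units [-0. -0. -0.] tooldelta after twist [0.002 0.008 0.691]
```

>>> carry_out(deltas=[{"twist": [0,0,0],"xyz": [0,0.005,0.2],"grip": 1},{"twist": [0,0,0],"xyz": [0,0,0.2],"grip": 1},{"twist": [0,0,0],"xyz": [0,0,0.15],"grip": 1},{"twist": [0,0,0],"xyz": [0,0,0.1],"grip": 1},{"twist": [0,0,0],"xyz": [0,0,0.03],"grip": 1},{"twist": [0,0,0],"xyz": [0,0,0],"grip": 1}])

```text
clock: 23.35
tool_pos: [0.5549, 0.1369, 0.0075]
ee_rot: [[0.149, 0.989, 0.001], [0.989, -0.149, 0.0], [0.0, 0.001, -1.0]]
ft_force: [-0.9, -0.2, -0.0]
width: 0.0853
grip_force: 0.0
```

>>> carry_out(deltas=[{"twist": [0,0,0],"xyz": [0,0,0],"grip": 0.6},{"twist": [0,0,0],"xyz": [0,0,0],"grip": 0.4},{"twist": [0,0,0],"xyz": [0,0,0],"grip": 0.2},{"twist": [0,0,0],"xyz": [0,0,0],"grip": 0.1},{"twist": [0,0,0],"xyz": [0,0,0],"grip": 0},{"twist": [0,0,0],"xyz": [0,0,0],"grip": 0},{"twist": [0,0,0],"xyz": [0,0,0],"grip": 0}])

```text
clock: 24.22
tool_pos: [0.5545, 0.137, 0.0078]
ee_rot: [[0.149, 0.989, 0.0], [0.989, -0.149, 0.0], [0.001, 0.0, -1.0]]
ft_force: [-4.5, -0.7, 9.2]
width: 0.0517
grip_force: 39.7
```

>>> carry_out(deltas=[{"twist": [0,0,0],"xyz": [0,0,-0.1],"grip": 0},{"twist": [0,0,0],"xyz": [0,0,-0.25],"grip": 0},{"twist": [0,0,0],"xyz": [0,0,-0.35],"grip": 0},{"twist": [0,0,0],"xyz": [0,0,-0.4],"grip": 0},{"twist": [0,0,0],"xyz": [0,0,-0.35],"grip": 0},{"twist": [0,0,0],"xyz": [0,0,0],"grip": 0}])

```text
clock: 24.98
tool_pos: [0.5563, 0.1372, 0.1849]
ee_rot: [[0.149, 0.989, 0.006], [0.989, -0.149, 0.002], [0.003, 0.006, -1.0]]
ft_force: [-0.1, -0.5, -2.2]
width: 0.0519
grip_force: 41.6
```

```bash
python3 - <<'E'
from h import *
goto([.5353,-.2346,.12],.031)
E
```

```text
xyz units [-3.091  0.286  0.535] twist units [ 0.004 -0.001 -0.121] tooldelta after twist [-3.092 -0.271  0.541]
```

>>> carry_out(deltas=[{"twist": [0,0,-0.12],"xyz": [0,0,0],"grip": 0},{"twist": [0,0,0],"xyz": [-0.42,-0.03,0],"grip": 0},{"twist": [0,0,0],"xyz": [-0.46,-0.04,0],"grip": 0},{"twist": [0,0,0],"xyz": [-0.46,-0.04,0],"grip": 0},{"twist": [0,0,0],"xyz": [-0.46,-0.04,0],"grip": 0},{"twist": [0,0,0],"xyz": [-0.46,-0.04,0],"grip": 0},{"twist": [0,0,0],"xyz": [-0.46,-0.04,0],"grip": 0},{"twist": [0,0,0],"xyz": [-0.37,-0.04,0],"grip": 0}])

```text
clock: 25.98
tool_pos: [0.5323, -0.2367, 0.1799]
ee_rot: [[-0.029, 1.0, -0.001], [1.0, 0.029, 0.001], [0.001, -0.001, -1.0]]
ft_force: [1.3, 0.6, -2.1]
width: 0.0513
grip_force: 41.6
```

>>> carry_out(deltas=[{"twist": [0,0,0],"xyz": [0,0,0],"grip": 0},{"twist": [0,0,0],"xyz": [0,0,0.25],"grip": 0},{"twist": [0,0,0],"xyz": [0,0,0.25],"grip": 0},{"twist": [0,0,0],"xyz": [0,0,0],"grip": 0},{"twist": [0,0,0],"xyz": [0,0,0],"grip": 0}])

```text
clock: 26.6
tool_pos: [0.5335, -0.2344, 0.1216]
ee_rot: [[-0.031, 1.0, 0.0], [1.0, 0.031, 0.0], [0.0, 0.0, -1.0]]
ft_force: [0.3, 0.0, -1.3]
width: 0.0518
grip_force: 41.8
```

```bash
python3 - <<'E'
from h import *
goto([.5353,-.2346,.050],.031)
E
```

```text
xyz units [-0.002  0.014  0.596] twist units [ 0. -0. -0.] tooldelta after twist [-0.002  0.015  0.596]
```

>>> carry_out(deltas=[{"twist": [0,0,0],"xyz": [0,0.01,0.2],"grip": 0},{"twist": [0,0,0],"xyz": [0,0,0.2],"grip": 0},{"twist": [0,0,0],"xyz": [0,0,0.12],"grip": 0},{"twist": [0,0,0],"xyz": [0,0,0.05],"grip": 0},{"twist": [0,0,0],"xyz": [0,0,0.02],"grip": 0},{"twist": [0,0,0],"xyz": [0,0,0],"grip": 0}])

```text
clock: 27.35
tool_pos: [0.5348, -0.2349, 0.0507]
ee_rot: [[-0.03, 1.0, 0.001], [1.0, 0.03, -0.0], [-0.0, 0.001, -1.0]]
ft_force: [-1.2, 0.9, -1.4]
width: 0.0518
grip_force: 41.8
```

>>> carry_out(deltas=[{"twist": [0,0,0],"xyz": [0,0,0.01],"grip": 0},{"twist": [0,0,0],"xyz": [0,0,0],"grip": 0.4},{"twist": [0,0,0],"xyz": [0,0,0],"grip": 0.6},{"twist": [0,0,0],"xyz": [0,0,0],"grip": 0.7},{"twist": [0,0,0],"xyz": [0,0,0],"grip": 0.7}])

```text
clock: 27.98
tool_pos: [0.5345, -0.2348, 0.0489]
ee_rot: [[-0.03, 1.0, 0.0], [1.0, 0.03, 0.0], [0.0, 0.0, -1.0]]
ft_force: [-0.2, 0.4, -0.5]
width: 0.0723
grip_force: 0.0
```

>>> carry_out(deltas=[{"twist": [0,0,0],"xyz": [0,0,-0.15],"grip": 0.7},{"twist": [0,0,0],"xyz": [0,0,-0.3],"grip": 0.7},{"twist": [0,0,0],"xyz": [0,0,-0.4],"grip": 0.7},{"twist": [0,0,0],"xyz": [0,0,-0.45],"grip": 1},{"twist": [0,0,0],"xyz": [0,0,-0.4],"grip": 1},{"twist": [0,0,0],"xyz": [0,0,0],"grip": 1}])

```text
clock: 28.72
tool_pos: [0.536, -0.2355, 0.2569]
ee_rot: [[-0.03, 1.0, 0.006], [1.0, 0.03, -0.003], [-0.003, 0.006, -1.0]]
ft_force: [1.4, -0.2, -0.4]
width: 0.0854
grip_force: 0.0
```

```bash
python3 - <<'E'
from h import *
goto([.4595,-.3817,.25],.0345)
E
```

```text
xyz units [-1.199 -0.674  0.057] twist units [ 0.004  0.002 -0.003] tooldelta after twist [-1.196 -0.679  0.058]
```

>>> carry_out(deltas=[{"twist": [0,0,0],"xyz": [-0.3,-0.17,0],"grip": 1},{"twist": [0,0,0],"xyz": [-0.3,-0.17,0],"grip": 1},{"twist": [0,0,0],"xyz": [-0.3,-0.17,0],"grip": 1},{"twist": [0,0,0],"xyz": [-0.3,-0.17,0],"grip": 1},{"twist": [0,0,0],"xyz": [0,0,0],"grip": 1},{"twist": [0,0,0],"xyz": [0,0,0],"grip": 1}])

```text
clock: 29.48
tool_pos: [0.457, -0.3807, 0.2521]
ee_rot: [[-0.029, 1.0, -0.001], [1.0, 0.029, 0.001], [0.001, -0.001, -1.0]]
ft_force: [0.6, 0.5, 0.3]
width: 0.0857
grip_force: 0.0
```

```bash
python3 - <<'E'
from h import *
goto([.4595,-.3817,.1535],.0345)
s=arm.snapshot("top"); crop(s,125,105,345,225,3.6,"pics/t3.png")
E
```

```text
xyz units [-0.01   0.021  0.822] twist units [-0.001 -0.001 -0.003] tooldelta after twist [-0.009  0.02   0.822]
```

View pics/t3.png

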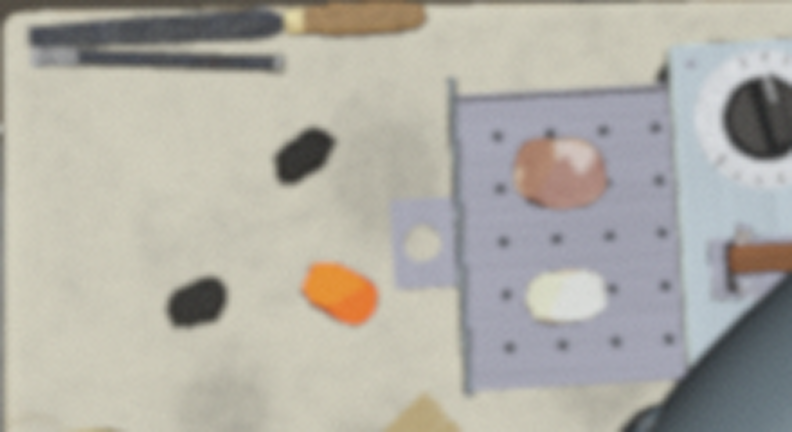

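Pink (560,172) and white (567,297) lie side by side on the tray floor; the pebbles are untouched. Hole at (422,244).

```bash
python3 - <<'E'
from h import *
s=arm.snapshot("top"); print("hole",p2w(s,125+422.5/3.6-.5,105+244.5/3.6-.5,.066))
E
```

```text
hole [ 0.48419591 -0.12947635  0.066     ]
```

>>> carry_out(deltas=[{"twist": [0,0,-0.003],"xyz": [-0.01,0.01,0.2],"grip": 1},{"twist": [0,0,0],"xyz": [0,0,0.2],"grip": 1},{"twist": [0,0,0],"xyz": [0,0,0.2],"grip": 1},{"twist": [0,0,0],"xyz": [0,0,0.15],"grip": 1},{"twist": [0,0,0],"xyz": [0,0,0.07],"grip": 1},{"twist": [0,0,0],"xyz": [0,0,0],"grip": 1}])

```text
clock: 30.32
tool_pos: [0.4586, -0.3816, 0.1543]
ee_rot: [[-0.035, 0.999, -0.001], [0.999, 0.035, 0.001], [0.001, -0.0, -1.0]]
ft_force: [-0.0, 0.1, 0.2]
width: 0.0855
grip_force: 0.0
```

>>> carry_out(deltas=[{"twist": [0,0,0],"xyz": [0,0,0],"grip": -0.1},{"twist": [0,0,0],"xyz": [0,0,0],"grip": -0.3},{"twist": [0,0,0],"xyz": [0,0,0],"grip": -0.5},{"twist": [0,0,0],"xyz": [0,0,0],"grip": -0.8},{"twist": [0,0,0],"xyz": [0,0,0],"grip": -0.8},{"twist": [0,0,0],"xyz": [0,0,0],"grip": -0.8},{"twist": [0,0,0],"xyz": [0,0,0],"grip": -0.8}], grip_force=60)

```text
clock: 31.2
tool_pos: [0.4586, -0.3825, 0.1549]
ee_rot: [[-0.034, 0.999, 0.001], [0.999, 0.034, -0.0], [-0.0, 0.001, -1.0]]
ft_force: [-1.4, 0.4, 5.6]
width: 0.0192
grip_force: 59.0
```

>>> carry_out(deltas=[{"twist": [0,0,0],"xyz": [0,0,-0.1],"grip": -0.8},{"twist": [0,0,0],"xyz": [0,0,-0.2],"grip": -0.8},{"twist": [0,0,0],"xyz": [0,0,-0.25],"grip": -0.8},{"twist": [0,0,0],"xyz": [0,0,-0.2],"grip": -0.8},{"twist": [0,0,0],"xyz": [0,0,0],"grip": -0.8}])

```text
clock: 31.82
tool_pos: [0.4591, -0.3828, 0.2463]
ee_rot: [[-0.034, 0.999, 0.002], [0.999, 0.034, -0.002], [-0.002, 0.002, -1.0]]
ft_force: [-0.3, 0.0, -1.4]
width: 0.0192
grip_force: 58.6
```

```bash
python3 - <<'E'
from h import *
goto([.4835,-.0425,.25],.0345)
E
```

```text
xyz units [ 2.827  0.301 -0.036] twist units [ 0.002  0.001 -0.   ] tooldelta after twist [ 2.827  0.301 -0.031]
```

>>> carry_out(deltas=[{"twist": [0,0,0],"xyz": [0.3,0.03,0],"grip": -0.8},{"twist": [0,0,0],"xyz": [0.45,0.05,0],"grip": -0.8},{"twist": [0,0,0],"xyz": [0.45,0.05,0],"grip": -0.8},{"twist": [0,0,0],"xyz": [0.45,0.05,0],"grip": -0.8},{"twist": [0,0,0],"xyz": [0.45,0.05,0],"grip": -0.8},{"twist": [0,0,0],"xyz": [0.45,0.05,0],"grip": -0.8},{"twist": [0,0,0],"xyz": [0.28,0.02,0],"grip": -0.8},{"twist": [0,0,0],"xyz": [0,0,0],"grip": -0.8}])

```text
clock: 32.83
tool_pos: [0.4821, -0.0396, 0.2434]
ee_rot: [[-0.038, 0.999, -0.002], [0.999, 0.038, 0.001], [0.001, -0.002, -1.0]]
ft_force: [0.3, 0.2, -1.6]
width: 0.019
grip_force: 58.6
```

>>> carry_out(deltas=[{"twist": [0,0,0],"xyz": [0,0,0.3],"grip": -0.8},{"twist": [0,0,0],"xyz": [0,0,0.3],"grip": -0.8},{"twist": [0,0,0],"xyz": [0,0,0.3],"grip": -0.8},{"twist": [0,0,0],"xyz": [0,0,0],"grip": -0.8},{"twist": [0,0,0],"xyz": [0,0,0],"grip": -0.8}])

```text
clock: 33.45
tool_pos: [0.483, -0.0422, 0.1373]
ee_rot: [[-0.034, 0.999, 0.0], [0.999, 0.034, -0.0], [-0.0, 0.0, -1.0]]
ft_force: [0.4, 0.2, 0.3]
width: 0.0194
grip_force: 58.7
```

```bash
python3 - <<'E'
from h import *
goto([.4835,-.0425,.083],.0345)
E
```

```text
xyz units [-0.003  0.003  0.453] twist units [ 0.  0. -0.] tooldelta after twist [-0.003  0.004  0.453]
```

>>> carry_out(deltas=[{"twist": [0,0,0],"xyz": [0,0,0.14],"grip": -0.8},{"twist": [0,0,0],"xyz": [0,0,0.12],"grip": -0.8},{"twist": [0,0,0],"xyz": [0,0,0.1],"grip": -0.8},{"twist": [0,0,0],"xyz": [0,0,0.07],"grip": -0.8},{"twist": [0,0,0],"xyz": [0,0,0.03],"grip": -0.8},{"twist": [0,0,0],"xyz": [0,0,0],"grip": -0.8}])

```text
clock: 34.2
tool_pos: [0.4827, -0.0416, 0.0812]
ee_rot: [[-0.035, 0.999, -0.0], [0.999, 0.035, 0.0], [0.0, -0.0, -1.0]]
ft_force: [0.6, -0.4, -0.5]
width: 0.0194
grip_force: 58.7
```

>>> carry_out(deltas=[{"twist": [0,0,0],"xyz": [-0.04,0,0],"grip": -0.8},{"twist": [0,0,0],"xyz": [-0.04,0,0],"grip": -0.8},{"twist": [0,0,0],"xyz": [-0.08,0,0],"grip": -0.8},{"twist": [0,0,0],"xyz": [-0.12,0,0],"grip": -0.8},{"twist": [0,0,0],"xyz": [-0.12,0,0],"grip": -0.8},{"twist": [0,0,0],"xyz": [-0.12,0,0],"grip": -0.8},{"twist": [0,0,0],"xyz": [-0.12,0,0],"grip": -0.8},{"twist": [0,0,0],"xyz": [-0.12,0,0],"grip": -0.8}])

```text
clock: 35.2
tool_pos: [0.4859, -0.1339, 0.0813]
ee_rot: [[-0.034, 0.999, 0.0], [0.999, 0.034, 0.0], [0.0, 0.0, -1.0]]
ft_force: [1.2, 2.9, 0.7]
width: 0.0188
grip_force: 58.9
```

>>> carry_out(deltas=[{"twist": [0,0,0],"xyz": [-0.12,0,0],"grip": -0.8},{"twist": [0,0,0],"xyz": [-0.12,0,0],"grip": -0.8},{"twist": [0,0,0],"xyz": [-0.12,0,0],"grip": -0.8},{"twist": [0,0,0],"xyz": [-0.12,0,0],"grip": -0.8},{"twist": [0,0,0],"xyz": [-0.1,0,0],"grip": -0.8},{"twist": [0,0,0],"xyz": [-0.06,0,0],"grip": -0.8},{"twist": [0,0,0],"xyz": [-0.04,0,0],"grip": -0.8},{"twist": [0,0,0],"xyz": [0,0,0],"grip": -0.8}])

```text
clock: 36.2
tool_pos: [0.4885, -0.2148, 0.0812]
ee_rot: [[-0.034, 0.999, -0.0], [0.999, 0.034, -0.001], [-0.0, -0.0, -1.0]]
ft_force: [-0.3, 0.5, -1.6]
width: 0.0195
grip_force: 58.8
```

>>> carry_out(deltas=[{"twist": [0,0,0],"xyz": [-0.03,0,0],"grip": -0.8},{"twist": [0,0,0],"xyz": [-0.03,0,0],"grip": -0.8},{"twist": [0,0,0],"xyz": [-0.03,0,0],"grip": -0.8},{"twist": [0,0,0],"xyz": [0,0,0],"grip": -0.8}])

```text
clock: 36.7
tool_pos: [0.4887, -0.2234, 0.0813]
ee_rot: [[-0.035, 0.999, -0.0], [0.999, 0.035, 0.004], [0.004, -0.0, -1.0]]
ft_force: [-0.5, 11.4, 4.0]
width: 0.0192
grip_force: 59.5
```

Hard stop at 11 N after the full travel: the tray is home. I'll centre the tip and lift out.

>>> carry_out(deltas=[{"twist": [0,0,0],"xyz": [0.05,0,0],"grip": -0.8},{"twist": [0,0,0],"xyz": [0.04,0,0],"grip": -0.8},{"twist": [0,0,0],"xyz": [0,0,0],"grip": -0.8},{"twist": [0,0,0],"xyz": [0,0,-0.15],"grip": -0.8},{"twist": [0,0,0],"xyz": [0,0,-0.4],"grip": -0.8},{"twist": [0,0,0],"xyz": [0,0,-0.4],"grip": -0.8},{"twist": [0,0,0],"xyz": [0,0,-0.42],"grip": -0.8},{"twist": [0,0,0],"xyz": [0,0,0],"grip": -0.8}])

```text
clock: 37.7
tool_pos: [0.4905, -0.2153, 0.2496]
ee_rot: [[-0.034, 0.999, 0.007], [0.999, 0.034, -0.003], [-0.003, 0.006, -1.0]]
ft_force: [-0.7, 1.2, -0.5]
width: 0.0192
grip_force: 59.0
```

```bash
python3 - <<'E'
from h import *
goto([.4592,-.3820,.245],.0345)
E
```

```text
xyz units [-1.379 -0.308  0.041] twist units [ 0.004  0.002 -0.   ] tooldelta after twist [-1.379 -0.308  0.038]
```

>>> carry_out(deltas=[{"twist": [0,0,0],"xyz": [-0.3,-0.07,0],"grip": -0.8},{"twist": [0,0,0],"xyz": [-0.4,-0.08,0],"grip": -0.8},{"twist": [0,0,0],"xyz": [-0.4,-0.08,0],"grip": -0.8},{"twist": [0,0,0],"xyz": [-0.28,-0.07,0],"grip": -0.8},{"twist": [0,0,0],"xyz": [0,0,0],"grip": -0.8},{"twist": [0,0,0],"xyz": [0,0,0],"grip": -0.8}])

```text
clock: 38.45
tool_pos: [0.4581, -0.3807, 0.2446]
ee_rot: [[-0.034, 0.999, -0.001], [0.999, 0.034, 0.001], [0.001, -0.001, -1.0]]
ft_force: [0.5, -0.1, -2.2]
width: 0.0192
grip_force: 58.9
```

```bash
python3 - <<'E'
from h import *
goto([.4592,-.3822,.155],.0345)
E
```

```text
xyz units [-0.014  0.01   0.747] twist units [-0.001 -0.001 -0.   ] tooldelta after twist [-0.013  0.009  0.747]
```

>>> carry_out(deltas=[{"twist": [0,0,0],"xyz": [-0.01,0.01,0.1],"grip": -0.8},{"twist": [0,0,0],"xyz": [0,0,0.15],"grip": -0.8},{"twist": [0,0,0],"xyz": [0,0,0.15],"grip": -0.8},{"twist": [0,0,0],"xyz": [0,0,0.15],"grip": -0.8},{"twist": [0,0,0],"xyz": [0,0,0.1],"grip": -0.8},{"twist": [0,0,0],"xyz": [0,0,0.07],"grip": -0.8},{"twist": [0,0,0],"xyz": [0,0,0.02],"grip": -0.8},{"twist": [0,0,0],"xyz": [0,0,0],"grip": -0.8}])

```text
clock: 39.45
tool_pos: [0.4598, -0.3823, 0.1571]
ee_rot: [[-0.035, 0.999, 0.0], [0.999, 0.035, -0.0], [-0.0, 0.0, -1.0]]
ft_force: [0.2, -0.2, -1.4]
width: 0.0189
grip_force: 58.9
```

>>> carry_out(deltas=[{"twist": [0,0,0],"xyz": [0,0,0.02],"grip": -0.8},{"twist": [0,0,0],"xyz": [0,0,0],"grip": -0.8},{"twist": [0,0,0],"xyz": [0,0,0],"grip": 0},{"twist": [0,0,0],"xyz": [0,0,0],"grip": 0.6},{"twist": [0,0,0],"xyz": [0,0,0],"grip": 1},{"twist": [0,0,0],"xyz": [0,0,0],"grip": 1},{"twist": [0,0,0],"xyz": [0,0,0],"grip": 1}])

```text
clock: 40.33
tool_pos: [0.4596, -0.3822, 0.1544]
ee_rot: [[-0.035, 0.999, -0.0], [0.999, 0.035, 0.0], [0.0, -0.0, -1.0]]
ft_force: [-0.0, 1.1, 0.9]
width: 0.0855
grip_force: 0.0
```

>>> carry_out(deltas=[{"twist": [0,0,0],"xyz": [0,0,-0.2],"grip": 1},{"twist": [0,0,0],"xyz": [0,0,-0.3],"grip": 1},{"twist": [0,0,0],"xyz": [0,0,-0.3],"grip": 1},{"twist": [0,0,0],"xyz": [-0.4,0,0],"grip": 1},{"twist": [0,0,0],"xyz": [-0.4,0,0],"grip": 1},{"twist": [0,0,0],"xyz": [-0.4,-0.3,0],"grip": 1},{"twist": [0,0,0],"xyz": [0,0,0],"grip": 1}])

```text
clock: 41.2
tool_pos: [0.4262, -0.5306, 0.2494]
ee_rot: [[-0.03, 1.0, -0.001], [1.0, 0.03, 0.0], [0.0, -0.001, -1.0]]
ft_force: [0.6, 0.9, 0.4]
width: 0.0856
grip_force: 0.0
```

```bash
python3 - <<'E'
from h import *
t=arm.snapshot("top"); s=arm.snapshot("side")
a=cv2.resize(t["color"][105:195,290:370,::-1],None,fx=6,fy=6,interpolation=cv2.INTER_CUBIC)
b=cv2.resize(s["color"][170:260,280:360,::-1],(320,360),interpolation=cv2.INTER_CUBIC)
b=cv2.copyMakeBorder(b,0,180,0,0,cv2.BORDER_CONSTANT); cv2.imwrite("pics/f.png",np.hstack([a,b]))
E
```

```text
(no output)
```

View pics/f.png

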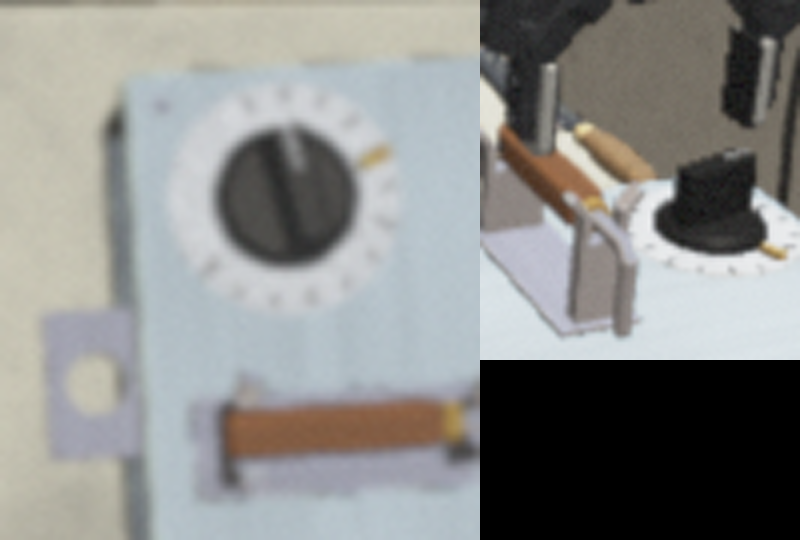

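Hook is in the cradle and the tab is back at its home position. The dial skirt centre is (287,197), the pointer leans ~15° left of up, and the brass tab spans (360,163)–(391,148). I'll compute the angles precisely.

```bash
cat >> h.py <<'E'
from scipy.optimize import least_squares
def dial():
    out=[]
    T=[arm.snapshot("top") for _ in range(4)]; S=[arm.snapshot("side") for _ in range(4)]
    for sn,box in((T,(318,112,362,160)),(S,(335,195,365,240))):
        s=dict(sn[0]); im=np.mean([a["color"].astype(float) for a in sn],0)
        u0,v0,u1,v1=box; w=im[v0:v1,u0:u1]; r,g,b=w[...,0],w[...,1],w[...,2]
        k=np.clip((r-b)-35,0,None); yy,xx=np.mgrid[v0:v1,u0:u1]
        k[k<.3*k.max()]=0
        mu=(k*xx).sum()/k.sum(),(k*yy).sum()/k.sum(); print("brass px",np.round(mu,2),"max",k.max().round(),"n",(k>0).sum())
        out.append((s,mu,im))
    s,mu,im=out[0]
    # dial centre: white ring outer edge unreliable vs. lid; use dark skirt rows/cols
    d=(im.mean(2)[115:165,315:365]<110).astype(np.uint8); n,l,st,c=cv2.connectedComponentsWithStats(d)
    i=1+np.argmax(st[1:,4]); cs,_=cv2.findContours((l==i).astype(np.uint8),0,cv2.CHAIN_APPROX_NONE)
    (cx,cy),rad=cv2.minEnclosingCircle(cs[0]); e=cv2.fitEllipse(cs[0])
    print("skirt",cx+315,cy+115,rad,"ellipse",e[0][0]+315,e[0][1]+115,e[1])
    C=p2w(s,e[0][0]+315,e[0][1]+115,.130); print("dial",C)
    m1=p2w(s,*mu,.126); m2=p2w(out[1][0],*out[1][1],.126)
    for m in(m1,m2): v=(m-C)[:2]; print("marker",m,"r",np.linalg.norm(v),"yaw",np.arctan2(v[1],v[0]))
    return C
E
python3 - <<'E'
from h import *
dial()
E
```

```text
brass px [352.12 130.65] max 28.0 n 5
brass px [352.99 232.34] max 42.0 n 13
skirt 337.23015785217285 137.46825408935547 11.334240913391113 ellipse 337.0929489135742 137.85894584655762 (20.701683044433594, 22.465848922729492)
dial [ 0.56179822 -0.37385092  0.13      ]
marker [ 0.58023621 -0.41353046  0.126     ] r 0.04375414607275885 yaw -1.1358079343570704
marker [ 0.57975804 -0.4103078   0.126     ] r 0.04064061476304636 yaw -1.113060621128151
```

```bash
python3 - <<'E'
from h import *
from scipy.ndimage import map_coordinates as mc
T=[arm.snapshot("top") for _ in range(6)]; s=T[0]; im=np.mean([t["color"].astype(float) for t in T],0); r=im[...,0]
def fit(r0,r1,sgn,c0,z):
    c=np.array(c0)
    for _ in range(4):
        P=[]
        for a in np.linspace(0,2*np.pi,120,endpoint=False):
            q=np.arange(r0,r1,.1); x=c[0]+q*np.cos(a); y=c[1]+q*np.sin(a)
            g=sgn*np.gradient(mc(r,[y,x],order=1)); g=np.convolve(g,np.ones(5)/5,'same'); i=5+np.argmax(g[5:-5]); P.append((x[i],y[i]))
        W=np.array([p2w(s,*p,z)[:2] for p in P])
        f=least_squares(lambda t:np.hypot(W[:,0]-t[0],W[:,1]-t[1])-t[2],[*p2w(s,*c,z)[:2],.03],loss="soft_l1",f_scale=.0007)
        c=w2p(s,[f.x[0],f.x[1],z])
    return f.x
print("skirt",fit(9,15,1,(337.2,137.7),.128)); print("ring",fit(16,22,-1,(337.2,137.7),.121))
# marker profile
for u in range(346,358): print(u,[int(im[v,u,0]-im[v,u,2]) for v in range(126,136)])
E
```

```text
skirt [ 0.56357905 -0.37463161  0.02976737]
ring [ 0.56378532 -0.37539155  0.0498116 ]
346 [-5, -5, -5, -5, -2, -1, 1, 2, 4, 3]
347 [-5, -6, -5, -5, -4, -3, -1, 1, 1, 2]
348 [-5, -6, -7, -5, -5, -2, 1, 0, 0, 0]
349 [-5, -5, -6, -5, 0, 9, 13, 4, -1, -3]
350 [-5, -5, -5, -2, 11, 34, 33, 9, -3, -5]
351 [-7, -6, -4, 4, 31, 58, 42, 8, -4, -5]
352 [-10, -7, -1, 15, 48, 62, 34, 5, -4, -5]
353 [-14, -10, 0, 25, 54, 48, 17, 0, -5, -5]
354 [-17, -13, -2, 20, 37, 27, 5, -4, -5, -4]
355 [-18, -17, -10, 0, 6, 3, -6, -8, -6, -6]
356 [-19, -19, -16, -15, -13, -13, -13, -13, -11, -10]
357 [-19, -18, -19, -19, -19, -19, -18, -17, -17, -15]
```

```bash
python3 - <<'E'
from h import *
y=1.82; Y=np.array([np.cos(y),np.sin(y),0]); Z=np.array([0,0,-1.])
goto([.5637,-.3752,.22],Rt=np.c_[np.cross(Y,Z),Y,Z]); goto([.5637,-.3752,.22],.031)
print(arm.read_state()["q"])
E
```

```text
xyz units [1.228 1.169 0.254] twist units [ 0.   -0.   -1.19] tooldelta after twist [-1.403  0.951  0.254]
xyz units [1.228 1.169 0.254] twist units [-0.    -0.     0.002] tooldelta after twist [1.232 1.164 0.254]
[-8.88269527e-01  5.16489480e-01  4.61612152e-01  1.51605060e+00
  2.29800934e-05  6.47954035e-01]
```

>>> carry_out(deltas=[{"twist": [0,0,-0.12],"xyz": [0,0,0],"grip": 0},{"twist": [0,0,-0.12],"xyz": [0,0,0],"grip": 0},{"twist": [0,0,-0.12],"xyz": [0,0,0],"grip": 0},{"twist": [0,0,-0.12],"xyz": [0,0,0],"grip": 0},{"twist": [0,0,-0.12],"xyz": [0,0,0],"grip": 0},{"twist": [0,0,-0.12],"xyz": [0,0,0],"grip": 0},{"twist": [0,0,-0.12],"xyz": [0,0,0],"grip": 0},{"twist": [0,0,-0.12],"xyz": [0,0,0],"grip": 0}])

```text
clock: 43.0
tool_pos: [0.4286, -0.5274, 0.2504]
ee_rot: [[-0.996, 0.09, -0.0], [0.09, 0.996, 0.0], [0.0, 0.0, -1.0]]
ft_force: [0.2, -0.1, 0.2]
width: 0.0424
grip_force: 0.0
```

>>> carry_out(deltas=[{"twist": [0,0,-0.12],"xyz": [0,0,0],"grip": 0},{"twist": [0,0,-0.11],"xyz": [0,0,0],"grip": 0},{"twist": [0,0,0],"xyz": [-0.35,0.24,0],"grip": 0},{"twist": [0,0,0],"xyz": [-0.35,0.24,0],"grip": 0},{"twist": [0,0,0],"xyz": [-0.35,0.24,0],"grip": 0},{"twist": [0,0,0],"xyz": [-0.35,0.23,0],"grip": 0},{"twist": [0,0,0],"xyz": [0,0,0],"grip": 0},{"twist": [0,0,0],"xyz": [0,0,0],"grip": 0}])

```text
clock: 44.0
tool_pos: [0.5632, -0.3757, 0.2504]
ee_rot: [[-0.969, -0.247, -0.0], [-0.247, 0.969, -0.0], [0.0, 0.0, -1.0]]
ft_force: [-1.0, -0.2, -0.6]
width: 0.0424
grip_force: 0.0
```

```bash
python3 - <<'E'
from h import *
goto([.5637,-.3752,.137],1.82)
print(arm.read_state()["q"])
E
```

```text
xyz units [-0.005  0.003  0.945] twist units [ 0. -0.  0.] tooldelta after twist [-0.005  0.003  0.945]
[-5.88103925e-01  5.11477090e-01  4.52851546e-01  1.51245349e+00
 -2.97113002e-04 -8.37313580e-01]
```

>>> carry_out(deltas=[{"twist": [0,0,0],"xyz": [0,0,0.2],"grip": 0},{"twist": [0,0,0],"xyz": [0,0,0.25],"grip": 0},{"twist": [0,0,0],"xyz": [0,0,0.2],"grip": 0},{"twist": [0,0,0],"xyz": [0,0,0.15],"grip": 0},{"twist": [0,0,0],"xyz": [0,0,0.1],"grip": 0},{"twist": [0,0,0],"xyz": [0,0,0.04],"grip": 0},{"twist": [0,0,0],"xyz": [0,0,0],"grip": 0}])

```text
clock: 44.88
tool_pos: [0.5632, -0.376, 0.1379]
ee_rot: [[-0.969, -0.246, 0.0], [-0.246, 0.969, -0.0], [-0.0, -0.0, -1.0]]
ft_force: [-0.1, -0.2, 0.4]
width: 0.0429
grip_force: 0.0
```

>>> carry_out(deltas=[{"twist": [0,0,0],"xyz": [0,0,0],"grip": -0.3},{"twist": [0,0,0],"xyz": [0,0,0],"grip": -0.5},{"twist": [0,0,0],"xyz": [0,0,0],"grip": -0.7},{"twist": [0,0,0],"xyz": [0,0,0],"grip": -0.9},{"twist": [0,0,0],"xyz": [0,0,0],"grip": -0.9},{"twist": [0,0,0],"xyz": [0,0,0],"grip": -0.9}], grip_force=35)

```text
clock: 45.62
tool_pos: [0.5635, -0.3743, 0.1384]
ee_rot: [[-0.969, -0.247, 0.0], [-0.247, 0.969, 0.002], [-0.001, 0.001, -1.0]]
ft_force: [-1.5, 5.6, 5.2]
width: 0.0142
grip_force: 35.2
```

```bash
python3 - <<'E'
from h import *
st=arm.read_state();print(st["torque"],st["width"],st["ft_force"]); goto([.5637,-.3752,.137],.41)
E
```

```text
[1.09258602 0.25601841 0.01373505] 0.014172554453486917 [-1.50599974  5.59193699  5.22607176]
xyz units [-0.    -0.008  0.012] twist units [ 0.001 -0.     0.94 ] tooldelta after twist [-0.007 -0.001  0.012]
```

>>> carry_out(deltas=[{"twist": [0,0,0.1],"xyz": [0,0,0],"grip": -0.9},{"twist": [0,0,0.1],"xyz": [0,0,0],"grip": -0.9},{"twist": [0,0,0.1],"xyz": [0,0,0],"grip": -0.9},{"twist": [0,0,0.1],"xyz": [0,0,0],"grip": -0.9},{"twist": [0,0,0.1],"xyz": [0,0,0],"grip": -0.9},{"twist": [0,0,0.1],"xyz": [0,0,0],"grip": -0.9},{"twist": [0,0,0.1],"xyz": [0,0,0],"grip": -0.9},{"twist": [0,0,0.1],"xyz": [0,0,0],"grip": -0.9}])

```text
clock: 46.62
tool_pos: [0.5632, -0.3747, 0.1384]
ee_rot: [[-0.577, 0.817, -0.0], [0.817, 0.577, 0.001], [0.001, 0.0, -1.0]]
ft_force: [-2.3, 4.5, 5.2]
width: 0.0143
grip_force: 35.2
```

>>> carry_out(deltas=[{"twist": [0,0,0.08],"xyz": [0,0,0],"grip": -0.9},{"twist": [0,0,0.06],"xyz": [0,0,0],"grip": -0.9},{"twist": [0,0,0],"xyz": [0,0,0],"grip": -0.9},{"twist": [0,0,0],"xyz": [0,0,0],"grip": -0.9}])

```text
clock: 47.12
tool_pos: [0.5631, -0.3747, 0.1384]
ee_rot: [[-0.399, 0.917, -0.0], [0.917, 0.399, 0.001], [0.001, 0.0, -1.0]]
ft_force: [-2.7, 3.3, 5.0]
width: 0.0144
grip_force: 35.2
```

```bash
python3 - <<'E'
from h import *
st=arm.read_state();R_=st["ee_rot"];print(st["torque"],st["tool_pos"],st["ft_force"],"bar yaw",np.arctan2(R_[1,1],R_[0,1])-np.pi/2)
E
```

```text
[ 0.74725232  0.66282018 -0.09341433] [ 0.56307931 -0.37472625  0.13842992] [-2.68068146  3.32210907  5.02220728] bar yaw -1.1608868972438637
```

>>> carry_out(deltas=[{"twist": [0,0,0],"xyz": [0,0,0],"grip": -0.4},{"twist": [0,0,0],"xyz": [0,0,0],"grip": -0.1},{"twist": [0,0,0],"xyz": [0,0,0],"grip": 0},{"twist": [0,0,0],"xyz": [0,0,0],"grip": 0},{"twist": [0,0,0],"xyz": [0,0,-0.2],"grip": 0},{"twist": [0,0,0],"xyz": [0,0,-0.4],"grip": 0},{"twist": [0,0,0],"xyz": [0,0,-0.35],"grip": 0},{"twist": [0,0,0],"xyz": [0,0,0],"grip": 0}])

```text
clock: 48.12
tool_pos: [0.5646, -0.3764, 0.2555]
ee_rot: [[-0.398, 0.917, 0.005], [0.917, 0.398, -0.003], [-0.005, 0.003, -1.0]]
ft_force: [0.5, -0.5, -0.0]
width: 0.0427
grip_force: 0.0
```

>>> carry_out(deltas=[{"twist": [0,0,0],"xyz": [0,-0.4,0],"grip": 0},{"twist": [0,0,0],"xyz": [-0.2,-0.4,0],"grip": 0},{"twist": [0,0,0],"xyz": [-0.3,-0.4,0],"grip": 0},{"twist": [0,0,0],"xyz": [-0.3,-0.4,0],"grip": 0},{"twist": [0,0,0],"xyz": [0,0,0],"grip": 0}])

```text
clock: 48.75
tool_pos: [0.4225, -0.5433, 0.2498]
ee_rot: [[-0.394, 0.919, -0.002], [0.919, 0.394, 0.001], [0.002, -0.001, -1.0]]
ft_force: [0.1, 0.8, -0.2]
width: 0.0426
grip_force: 0.0
```

```bash
python3 - <<'E'
from h import *
T=[arm.snapshot("top") for _ in range(4)]; S=[arm.snapshot("side") for _ in range(4)]
t=np.mean([x["color"].astype(float) for x in T],0).astype(np.uint8); s=np.mean([x["color"].astype(float) for x in S],0).astype(np.uint8)
a=cv2.resize(t[112:164,312:364,::-1],(416,416),interpolation=cv2.INTER_CUBIC)
b=cv2.resize(s[195:247,317:365,::-1],(384,416),interpolation=cv2.INTER_CUBIC)
cv2.imwrite("pics/g.png",np.hstack([a,b]))
c=np.array([.5637,-.3752])
for yaw in(-1.16,-1.06,-1.26):
    v=np.array([np.cos(yaw),np.sin(yaw)])
    for r,z in((.034,.13),(.025,.163),(.048,.126)):
        q=np.append(c+r*v,z); print(yaw,r,((w2p(T[0],q)-[312,112]+.5)*8).round(1),((w2p(S[0],q)-[317,195]+.5)*8+[416,0]).round(1))
E
```

```text
-1.16 0.034 [305.4 160.6] [693.6 283.5]
-1.16 0.025 [300.8 154.3] [680.6 159.1]
-1.16 0.048 [342.4 144.7] [736.7 317.3]
-1.06 0.034 [300.4 151.2] [700.7 279.4]
-1.06 0.025 [297.  147.1] [685.9 156.3]
-1.06 0.048 [335.3 131.4] [746.6 311.3]
-1.26 0.034 [309.4 170.5] [685.4 287.2]
-1.26 0.025 [303.9 161.7] [674.5 161.6]
-1.26 0.048 [348.1 158.5] [725.2 322.7]
```

View pics/g.png

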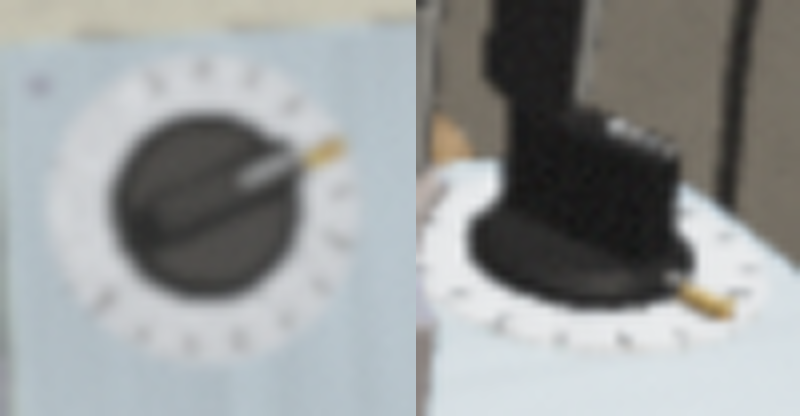

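The pointer line (245,182)→(298,158) and the brass tab (308,160)→(342,145) lie on one line, about 24° each. Everything is done, so I'm handing in.

```bash
python3 -c "
from station import arm
print(arm.finish_job())"
```

```text
the job is handed in; nothing more can be done
None
```

The job is handed in: both samples on the bench (pink and white) are on the tray, the tray is pushed home with the hook, the hook is back in its cradle, and the dial pointer lines up with the brass marker to within about 2° by eye.

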